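# Load the indexing sample changer and set its drive lever to run

## Task

Load the sample changer for a run: first swing its red-knobbed lever so that it points into the white sector (load), then stand the parts upright, one at a time, in the empty pocket at the yellow loading pointer, and after each part, the last one included, turn the wheel by its bar knob one click anticlockwise (seen from above) and let it settle before the next goes in. Take them in the order ring gauge, steel bush, brass bush, bush block, passing over any that is not there today, so that they fill neighbouring pockets without a gap. When all are in and the wheel has had its last click, swing the lever into the green sector (run); leave the other things on the bench alone.

Things in the scene. Friction and masses are not known exactly. Their poses are not given: they have to be found in the camera images.
- ring_gauge_centre (a point): steel ring gauge with knurled rim, a disc 40 mm in diameter and 14 mm high with a 12 mm bore, 0.13 kg, lying flat on the bench; may be absent. The point is its centre, half-way up; z is its axis (up). Grasp on the rim.
- steel_bush_centre (a point): plain grey steel bush, 36 mm in diameter, 18 mm high, 0.10 kg, standing on the bench, bore upright; may be absent. The point is its centre, half-way up; z is its axis.
- brass_bush_centre (a point): yellow brass bush, 30 mm in diameter, 26 mm high, 0.09 kg, standing on the bench, bore upright; may be absent. The point is its centre, half-way up; z is its axis.
- bush_block_centre (a point): dark block with a light bush pressed through it, its bore level; block 24 mm along its own x, 32 mm along its own y, 27 mm high, 0.16 kg, the bush standing out up to 5 mm from its -x face; may be absent. The point is the centre of the block, half-way up; z is up. Grasp it across the two flat sides 32 mm apart (fingers close along its y).
- load_station (a point): the loading station of the sample changer: a point fixed to the base at its front (robot side), by the yellow pointer, at the centre of the floor of whichever pocket stands there, 42 mm above the bench, 72 mm in front (-x) of the wheel's axis. The frame is the base's: x towards the back, y to the left, z up.
- wheel_axis (a point): centre of the top of the wheel's disc, 42 mm above the bench; frame fixed to the base. The wheel is an aluminium disc 196 mm across with six pockets, 60 degrees apart on a circle of 72 mm radius: black collars 6 mm high, 45 mm inside and 51 mm outside diameter, floor level with the disc's top, all empty at the start. The base is a white plate 200 x 318 x 20 mm.
- station_1 (a point): where a pocket's floor centre comes to stand one click (60 degrees) anticlockwise after the loading station; fixed to the base, front right
- station_2 (a point): the same, two clicks after the loading station; back right
- station_3 (a point): the same, three clicks after the loading station; back
- station_4 (a point): the same, four clicks after the loading station; back left
- knob_grip (a point): the wheel's bar knob on the wheel's axis, to turn it by: a black bar 46 mm long along this frame's x, 14 mm wide along its y, 24 mm high; the point is its centre, 94 mm above the bench, and the bar runs from 82 to 106 mm above the bench. The frame turns with the wheel.
- wheel (a joint): angle of the wheel, rad, growing anticlockwise seen from above, no end stop within reach; a sprung click holds it at every multiple of pi/3 (1.047). About 0.16 N m starts it out of a click, and once more than half-way it pulls itself into the next, and settles there when let go.
- lever_handle (a point): the red upright round knob at the end of the drive lever, 18 mm in diameter, 34 mm high; the point is about half-way up it, 65 mm above the bench (the knob runs from 46 to 80 mm). It is 80 mm from the lever's pivot and swings about a vertical axis, level; it stays where it is left and takes about 1 N to move.
- lever_pivot (a point): point on the vertical axis of the lever's pivot, at the height of lever_handle; on the right part of the base, 25 mm behind and 170 mm to the right of the wheel's axis. The frame is the base's: x towards the back, y to the left.
- lever (a joint): angle of the drive lever, rad: 0 when it points from its pivot straight to the front of the base (-x of the base), growing anticlockwise seen from above (knob going to the right, -y); end stops at -0.8 and 0.8. The white sector (load) spans -0.5 to -0.3, centre -0.4; the green sector (run) spans 0.4 to 0.6, centre 0.5. At the start it is between the two.
- case_front (a point): middle of the lower front edge of a fixed beige instrument case behind the parts: 180 mm wide along world y, 100 mm high, its front facing the robot (-x). To its left, from 85 mm beyond its left edge on, a taller grey instrument (150 mm high) stands 50 mm farther back. Keep the gripper's body clear of both; the parts in front are best grasped with the fingers closing along world y.
- caliper: caliper, 77 x 245 x 19 mm, lying at the left; bystander, not to be moved. Origin under its middle.
- sample_cup: small light grey sample cup, 37 mm across, 26 mm high, at the right; bystander, not to be moved. Origin under its middle.

How it is judged:
By the outcome, as a careful person would: the job done as asked, in the order asked, and still so for the second after the job is handed in, with the robot touching nothing.
Of ring_gauge, steel_bush, brass_bush, bush_block only 3 to 4 are there at a start; the rules pass over those that are not, and their reading is None.
At some moment in a run one of ring_gauge, steel_bush, bush_block may be knocked a few centimetres aside while the robot is not near it.
It also fails if it takes over 210 s, if anything falls off the work surface, if the arm or the gripper's body presses on something with over 40 N, if the wrist force passes 120 N, or if a joint passes its speed limit or range.

## Robot

A 7-joint arm with a two-finger parallel gripper is mounted at the origin on a cart in front of the work surface, level with it; the furniture and walls round the work are solid. World frame = base frame: x ahead of the robot, y to its left, z up, the work surface at z = 0. Lengths are in m, angles in rad, forces in N, time in s.
With the tool pointing down it reaches from about 0.425 to 0.875 m from the base axis. Payload 4.7 kg.
Tool frame: the origin (TCP) lies midway between the tips of the shut fingers; the grasp point (between the pads) lies 19 mm behind it (ctrl.grip_point_offset is the distance from the TCP to the grasp point, in m); z points along the fingers, y is the line along which they close (so a half turn about z gives the same grasp; the last joint's range is limited). The gripper opens to 87 mm and grips with 3 to 60 N. Pads are 19 mm wide; open, the fingers measure 117 mm over their backs; the gripper's body (75 mm by 190 mm) begins 51 mm behind the grasp point.
Start: joints at [-1.167, 0.321, -0.07, 1.45, 0.023, 1.371, -0.057], TCP at [0.247, 0.601, 0.223] pointing down, gripper open.
Joint ranges: [-2.86, 2.86], [-0.3, 2.09], [-1.38, 1.24], [0.06, 2.45], [-1.56, 4.7], [0.09, 2.05], [-2.69, 2.69]. Speed limits (rad/s): [2.57, 2.57, 3.14, 3.14, 3.14, 3.14, 3.14].

## Interface

Orientations are given as a rotation vector (axis times angle).
In Python, from bench import ctrl gives the robot as it stands. The module is installed in compiled form; this text tells all that it offers.
- The arm moves only by the shell command python3 -m handwheel 'ROWS' [OPENING] [FORCE]. ROWS is JSON, a list of rows, each an object of numbers: "x", "y", "z": the shift along the tool's x, y, z in m; "wx", "wy", "wz": the turn, a rotation vector about the tool's x, y, z in degrees. A call has 1 to 10 rows; each row is the pose to reach, as a shift and turn from the pose commanded when the call began, along the tool's axes at that moment; what a row does not reach only later rows make up. A row lasts 1/12 s, in which the tool goes at most 41.7 mm and 7.16 degrees, less where a joint would pass 70% of its speed; a pose out of reach is approached as far as the arm can. A call with a gripper value outside its range is refused whole. OPENING is the finger opening in m, from 0 to 0.087, set as the call begins (- or left out, the last holds). The fingers move at their own pace and stop on an object; FORCE is the grip in N (left out, the last holds). Time passes only in rows, so rows that repeat a pose let the fingers close. It gives the time, the measured TCP pose, the force, the opening and the grip force at its end, in the units of the state.
- ctrl.get_state(): the state, without advancing time (a new reading comes with each control period).
- ctrl.get_image(name): name is "scene" or "side" or "wrist"; returns a dict with "image" (400x640x3 uint8, red, green, blue), "K" (3x3 intrinsics, pixels), "world_to_cam" (4x4, takes a point from world to camera coordinates); the wrist camera has in their place "hand_eye" (4x4, takes a point from camera to tool coordinates, whose origin is the TCP and whose axes are the flange's). Camera axes: x right, y down, z forward; pixel columns grow to the right and rows downward; lengths in m; the calibration is good to about 2 mm. A picture is of the moment at which its call begins: read the wrist's pose just before it. There is no depth.
- ctrl.close_job(): hands the job in; it is judged then, once.
The state is a dict: "time": time; "joint_positions": joint angles; "qd": joint speeds; "joint_torque": joint torques, N m; "position": TCP position; "tool_rot": TCP orientation; "ft_force": force on the tool from outside, world axes, zero at the start; "torque": the same for the moment, N m; "grip_width": opening from 0.0 (shut) to 1.0 (fully open); "grip_force": force on a finger pad.
Only numpy, scipy, OpenCV 4.12 (cv2) and the standard library are available. Lean on these libraries where they do the work, as an engineer would, in place of code of your own. Each camera call takes 0.05 s, during which the arm holds its last target. There are 200 camera calls.

## Working session

There is one attempt and no reset: what is moved stays moved. The work goes in short steps, Python scripts to look and compute and a shell command to move; the robot and the scene stay as the last step left them, time stands still between calls to the robot, and variables do not carry over. Pictures are saved under pics/ and viewed, at most 14 in all, crops included, and the job is handed in when it is done.

```bash
mkdir -p pics; cat > h.py <<'E'
from bench import ctrl
import numpy as np, cv2
from scipy.spatial.transform import Rotation as R
def snap(n,f):
    s=ctrl.get_state(); d=ctrl.get_image(n); cv2.imwrite(f'pics/{f}.png',d['image'][:,:,::-1])
    np.savez(f'pics/{f}.npz',K=d['K'],M=cam(d,s)); return d
def cam(d,s):
    if 'world_to_cam' in d: return np.array(d['world_to_cam'])
    T=np.eye(4);T[:3,:3]=R.from_rotvec(s['tool_rot']).as_matrix();T[:3,3]=s['position']
    return np.linalg.inv(T@np.array(d['hand_eye']))
def pix(f,u,v,z):
    a=np.load(f'pics/{f}.npz');K,M=a['K'],a['M'];C=np.linalg.inv(M)
    r=C[:3,:3]@np.linalg.inv(K)@[u,v,1];o=C[:3,3];return (o+r*(z-o[2])/r[2]).round(4)
def proj(f,p):
    a=np.load(f'pics/{f}.npz');q=a['M']@np.r_[p,1];q=a['K']@q[:3];return (q[:2]/q[2]).round(1)
def to(p,yaw=None):
    """shift in tool axes from the present pose to p (TCP) ; yaw of tool y axis wanted (deg)"""
    s=ctrl.get_state();r=R.from_rotvec(s['tool_rot']).as_matrix()
    print('tool shift mm',(r.T@(np.array(p)-s['position'])*1e3).round(1),'t',s['time'])
def st():
    s=ctrl.get_state();r=R.from_rotvec(s['tool_rot']).as_matrix()
    print(s['time'],np.round(s['position'],4),'\n',r.round(3),'\nF',np.round(s['ft_force'],1),s['grip_width'],s['grip_force'],np.round(s['joint_positions'],2))
E
python3 -c "
from h import *
st();snap('scene','s0');snap('side','d0');snap('wrist','w0')
for f in ('s0','d0'):print(np.linalg.inv(np.load(f'pics/{f}.npz')['M'])[:3,3])"
```

```text
0.0 [0.2468 0.6007 0.2215] 
 [[-0.925  0.38  -0.001]
 [ 0.38   0.925 -0.002]
 [-0.    -0.002 -1.   ]] 
F [-0.   0.9  1.1] 1.0040589008413914 0.0 [-1.17  0.32 -0.07  1.45  0.02  1.37 -0.06]
[-0.86487905 -1.35736104  1.05969264]
[0.21246543 1.49509669 1.08783874]
```

View pics/s0.png

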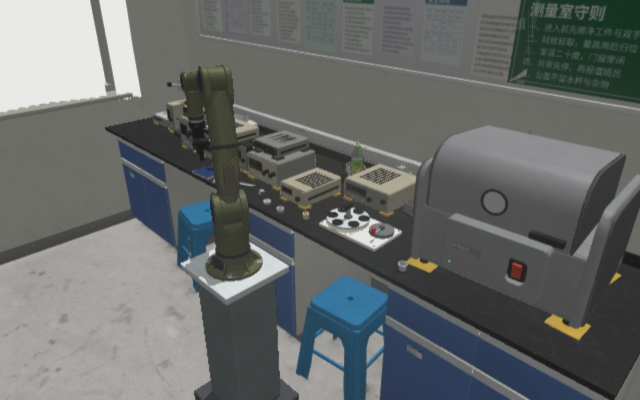

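View pics/d0.png

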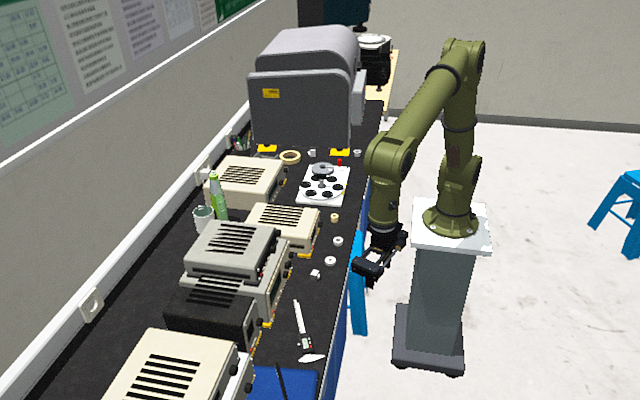

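The scene and side pictures show all four parts in front of the beige case: side view near (315,274), (330,261), (338,240) and (334,217). The changer is near (324,180). I'll enlarge both views.

```bash
python3 -c "
from h import *
a=cv2.imread('pics/s0.png')[165:285,245:415];b=cv2.imread('pics/d0.png')[140:290,270:370]
cv2.imwrite('pics/c1.png',cv2.resize(a,(800,565),interpolation=3));cv2.imwrite('pics/c2.png',cv2.resize(b,(400,600),interpolation=3))
for u,v,z in((315,275,.014),(330,261,.01),(338,240,.01),(334,217,.013),(322,180,.1),(340,161,.08)):print(pix('d0',u,v,z))
for u,v,z in((348,209,.1),(375,230,.065),(402,266,.02)):print(pix('s0',u,v,z))
"
```

```text
[0.4692 0.4203 0.014 ]
[0.4319 0.336  0.01  ]
[0.4236 0.2137 0.01  ]
[0.4641 0.075  0.013 ]
[ 0.5407 -0.0608  0.1   ]
[ 0.498  -0.2715  0.08  ]
[ 0.532  -0.1232  0.1   ]
[ 0.5211 -0.2872  0.065 ]
[ 0.4413 -0.4895  0.02  ]
```

View pics/c1.png

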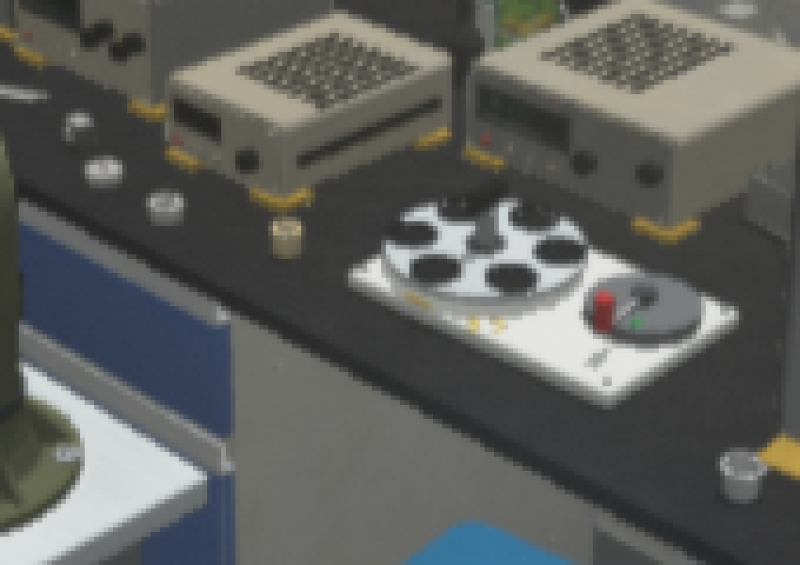

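View pics/c2.png

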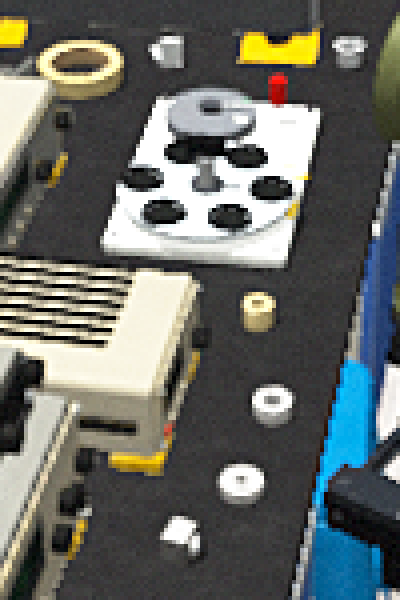

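The enlarged views show, from left to right, the block, ring gauge, steel bush and brass bush, then the wheel and the red lever knob. All four parts are there. Next I sweep over them with the wrist camera.

```bash
python3 -m handwheel '[{"x":-0.3,"y":-0.223,"z":-0.13,"wz":-22.3},{"x":-0.3,"y":-0.223,"z":-0.13,"wz":-22.3},{"x":-0.3,"y":-0.223,"z":-0.13,"wz":-22.3},{"x":-0.3,"y":-0.223,"z":-0.13,"wz":-22.3},{"x":-0.3,"y":-0.223,"z":-0.13,"wz":-22.3},{"x":-0.3,"y":-0.223,"z":-0.13,"wz":-22.3},{"x":-0.3,"y":-0.223,"z":-0.13,"wz":-22.3},{"x":-0.3,"y":-0.223,"z":-0.13,"wz":-22.3},{"x":-0.3,"y":-0.223,"z":-0.13,"wz":-22.3},{"x":-0.3,"y":-0.223,"z":-0.13,"wz":-22.3}]'
python3 -m handwheel '[{},{},{}]'
python3 -c "
from h import *
st();snap('wrist','w1');print(ctrl.get_image('wrist')['hand_eye'])"
```

```text
0.15 [0.2469 0.6008 0.2217] 
 [[-0.925  0.38  -0.   ]
 [ 0.38   0.925 -0.001]
 [-0.    -0.001 -1.   ]] 
F [ 0.8 -0.4 -0.7] 1.000721319598331 0.0 [-1.17  0.32 -0.07  1.45  0.02  1.37 -0.06]
[[-1.12476922e-03 -9.58798827e-01 -2.84083692e-01  7.88321163e-02]
 [ 9.99998965e-01 -8.23479186e-04 -1.17999446e-03 -8.41650024e-06]
 [ 8.97440295e-04 -2.84084726e-01  9.58798761e-01 -1.62865141e-01]
 [ 0.00000000e+00  0.00000000e+00  0.00000000e+00  1.00000000e+00]]invalid input at $[0]: expected keys x, y, z, wx, wy, wz
invalid input at $[0]: expected keys x, y, z, wx, wy, wz
```

View pics/w1.png

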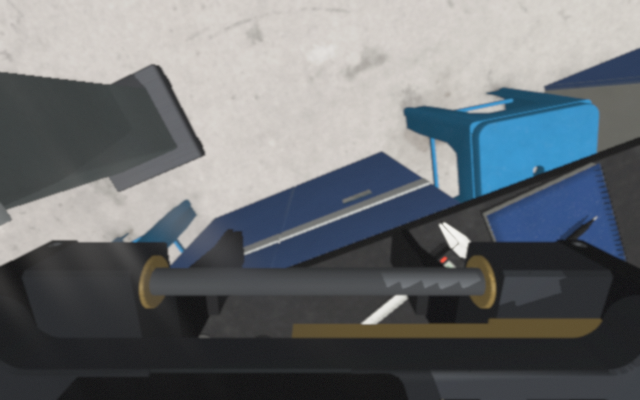

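The wrist view is still from the start pose, because the call was refused for missing keys. It shows the stool and the bench edge, with the gripper across rows 240 and below. I'll repeat it with full keys.

```bash
python3 -m handwheel '[{"x":-0.3,"y":-0.223,"z":-0.13,"wx":0,"wy":0,"wz":-22.3},{"x":-0.3,"y":-0.223,"z":-0.13,"wx":0,"wy":0,"wz":-22.3},{"x":-0.3,"y":-0.223,"z":-0.13,"wx":0,"wy":0,"wz":-22.3},{"x":-0.3,"y":-0.223,"z":-0.13,"wx":0,"wy":0,"wz":-22.3},{"x":-0.3,"y":-0.223,"z":-0.13,"wx":0,"wy":0,"wz":-22.3},{"x":-0.3,"y":-0.223,"z":-0.13,"wx":0,"wy":0,"wz":-22.3},{"x":-0.3,"y":-0.223,"z":-0.13,"wx":0,"wy":0,"wz":-22.3},{"x":-0.3,"y":-0.223,"z":-0.13,"wx":0,"wy":0,"wz":-22.3},{"x":-0.3,"y":-0.223,"z":-0.13,"wx":0,"wy":0,"wz":-22.3},{"x":-0.3,"y":-0.223,"z":-0.13,"wx":0,"wy":0,"wz":-22.3}]'
python3 -m handwheel '[{"x":0,"y":0,"z":0,"wx":0,"wy":0,"wz":0},{"x":0,"y":0,"z":0,"wx":0,"wy":0,"wz":0},{"x":0,"y":0,"z":0,"wx":0,"wy":0,"wz":0}]'
python3 -c "
from h import *
st();snap('wrist','w2')"
```

```text
time: 1.08
position: [0.4431, 0.2756, 0.3548]
tool_rot: [0.012, 3.138, 0.0]
ft_force: [0.3, 0.2, -0.3]
grip_width: 1.005
grip_force: 0.0
time: 1.33
position: [0.439, 0.2819, 0.3522]
tool_rot: [0.001, -3.141, -0.001]
ft_force: [-1.1, 0.8, 0.7]
grip_width: 1.0
grip_force: 0.0
1.3333 [0.439  0.2819 0.3522] 
 [[-1.    -0.001 -0.001]
 [-0.001  1.     0.   ]
 [ 0.001  0.    -1.   ]] 
F [-1.1  0.8  0.7] 1.000390299900951 0.0 [-0.76  0.01  0.14  1.55 -0.    1.58  0.95]
```

View pics/w2.png

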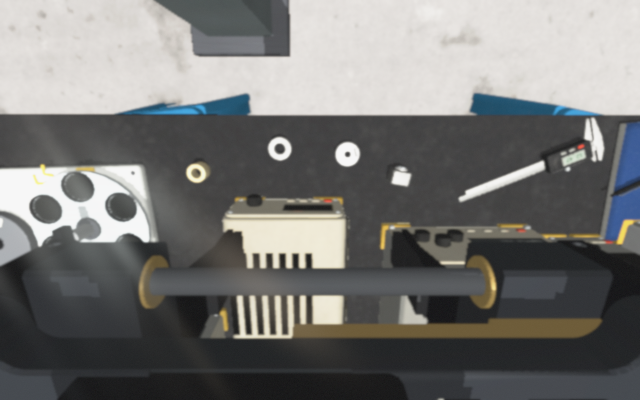

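All the parts are clear in one wrist view: brass (197,172), steel (280,148), ring (347,153), block (400,176), wheel hub (88,229). The wheel and lever are next.

```bash
python3 -m handwheel '[{"x":0,"y":-0.41,"z":0.04,"wx":0,"wy":0,"wz":0},{"x":0,"y":-0.41,"z":0.04,"wx":0,"wy":0,"wz":0},{"x":0,"y":-0.41,"z":0.04,"wx":0,"wy":0,"wz":0},{"x":0,"y":-0.41,"z":0.04,"wx":0,"wy":0,"wz":0},{"x":0,"y":-0.41,"z":0.04,"wx":0,"wy":0,"wz":0},{"x":0,"y":-0.41,"z":0.04,"wx":0,"wy":0,"wz":0},{"x":0,"y":-0.41,"z":0.04,"wx":0,"wy":0,"wz":0},{"x":0,"y":-0.41,"z":0.04,"wx":0,"wy":0,"wz":0},{"x":0,"y":-0.41,"z":0.04,"wx":0,"wy":0,"wz":0},{"x":0,"y":-0.41,"z":0.04,"wx":0,"wy":0,"wz":0}]'
python3 -m handwheel '[{"x":0,"y":-0.02,"z":0.0,"wx":0,"wy":0,"wz":0},{"x":0,"y":-0.02,"z":0,"wx":0,"wy":0,"wz":0},{"x":0,"y":-0.02,"z":0,"wx":0,"wy":0,"wz":0},{"x":0,"y":-0.02,"z":0,"wx":0,"wy":0,"wz":0}]'
python3 -c "
from h import *
st();snap('wrist','w3')
for n,u,v,z in(('brass',197,172,.026),('steel',280,148,.018),('ring',347,153,.014),('block',400,176,.027),('hub',88,229,.09)):print(n,pix('w2',u,v,z))"
```

```text
time: 2.22
position: [0.4391, -0.1301, 0.312]
tool_rot: [0.002, -3.141, 0.0]
ft_force: [0.3, -0.2, 0.1]
grip_width: 1.001
grip_force: 0.0
time: 2.55
position: [0.44, -0.1467, 0.3122]
tool_rot: [0.005, -3.141, -0.001]
ft_force: [0.8, 0.3, -0.0]
grip_width: 1.003
grip_force: 0.0
2.55 [ 0.44   -0.1467  0.3122] 
 [[-1.    -0.003 -0.001]
 [-0.003  1.     0.001]
 [ 0.001  0.001 -1.   ]] 
F [ 0.8  0.3 -0. ] 1.0032425636027258 0.0 [-0.43 -0.16  0.62  1.76  0.09  1.51  1.75]
brass [0.4607 0.0835 0.026 ]
steel [0.4223 0.2212 0.018 ]
ring [0.4311 0.3319 0.014 ]
block [0.4673 0.4195 0.027 ]
hub [ 0.5357 -0.0663  0.09  ]
```

View pics/w3.png

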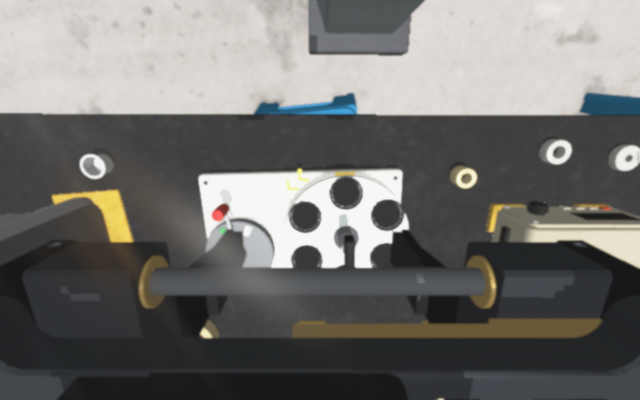

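The changer is seen whole at the front: pockets at (345,192), (305,214) and (386,214), bar knob near (346,235), lever knob (219,212), base front corners (200,175) and (402,169). Next is an accurate fit of the base pose from the collars.

```bash
cat > fit.py <<'E'
from h import *
import sys
from scipy.optimize import least_squares
def fit(f,x0):
    g=cv2.imread(f'pics/{f}.png',0);m=(g<75).astype(np.uint8)
    g2=cv2.connectedComponentsWithStats(m);P=[]
    for s,c in zip(g2[2],g2[3]):
        if 150<s[4]<2500 and 0.5<s[2]/s[3]<2 and s[4]>0.6*s[2]*s[3]: P.append((c,s[4]))
    return P
for c,a in fit(sys.argv[1],0): print(c.round(1),a,pix(sys.argv[1],*c,.046))
E
python3 fit.py w3; python3 -c "
from h import *
for u,v,z in((200,175,.02),(402,169,.02),(346,235,.106),(219,207,.08),(222,217,.05),(94,166,.013)):print(pix('w3',u,v,z))
a=cv2.imread('pics/w3.png')[160:280,190:420];cv2.imwrite('pics/c3.png',cv2.resize(a,(800,418),interpolation=3))"
```

```text
[345.5 191.2] 573 [ 0.4784 -0.1045  0.046 ]
[386.1 213.3] 539 [ 0.5128 -0.0422  0.046 ]
[304.9 215.3] 534 [ 0.5162 -0.1648  0.046 ]
[ 0.4599 -0.3272  0.02  ]
[ 0.4499 -0.0162  0.02  ]
[ 0.5222 -0.108   0.106 ]
[ 0.492  -0.2821  0.08  ]
[ 0.5177 -0.2893  0.05  ]
[ 0.4474 -0.4932  0.013 ]
```

View pics/c3.png

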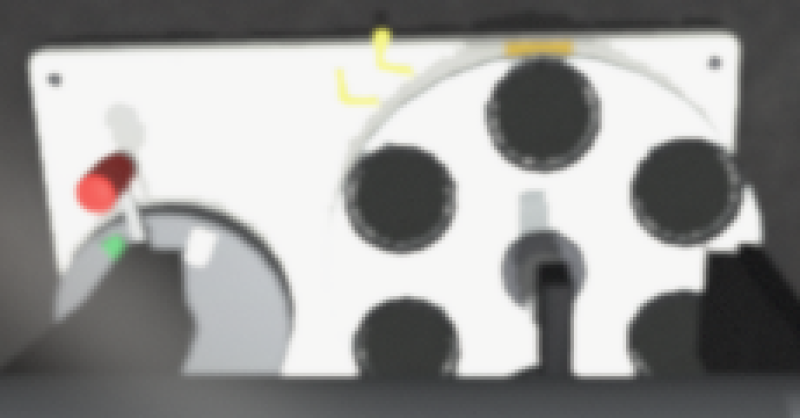

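The fit is consistent: wheel axis (0.5504, -0.1023), base yaw 1.7°, load station (0.478, -0.1045), lever pivot (0.5805, -0.2715), lever now at about +0.13. The enlarged view shows the bar knob along x, the red knob top at about (218,215), and the green and white marks on either side of the lever. Moving to the lever.

```bash
python3 -m handwheel '[{"x":-0.0615,"y":-0.137,"z":0.18,"wx":0,"wy":0,"wz":0},{"x":-0.0615,"y":-0.137,"z":0.18,"wx":0,"wy":0,"wz":0},{"x":-0.0615,"y":-0.137,"z":0.18,"wx":0,"wy":0,"wz":0},{"x":-0.0615,"y":-0.137,"z":0.18,"wx":0,"wy":0,"wz":0},{"x":-0.0615,"y":-0.137,"z":0.18,"wx":0,"wy":0,"wz":0},{"x":-0.0615,"y":-0.137,"z":0.18,"wx":0,"wy":0,"wz":0},{"x":-0.0615,"y":-0.137,"z":0.18,"wx":0,"wy":0,"wz":0},{"x":-0.0615,"y":-0.137,"z":0.18,"wx":0,"wy":0,"wz":0}]' 0.05 10
python3 -c "
from h import *
to([.5015,-.2843,.052]);d=snap('wrist','w4');a=d['image'][100:300,120:520,::-1];cv2.imwrite('pics/c4.png',cv2.resize(a,(800,400)))
b=d['image'].astype(int);m=(b[...,0]>130)&(b[...,1]<70)&(b[...,2]<70);v,u=np.nonzero(m);print(len(u),u.mean(),v.mean(),u.min(),u.max(),v.min(),v.max(),proj('w4',[.5015,-.2843,.08]))"
```

```text
time: 3.27
position: [0.5006, -0.2844, 0.1309]
tool_rot: [0.001, -3.137, -0.001]
ft_force: [0.5, -0.4, 1.1]
grip_width: 0.586
grip_force: 0.0
tool shift mm [-1.2  0.1 78.9] t 3.2667
102 312.8529411764706 221.5392156862745 305 324 213 232 [317.  218.4]
```

View pics/c4.png

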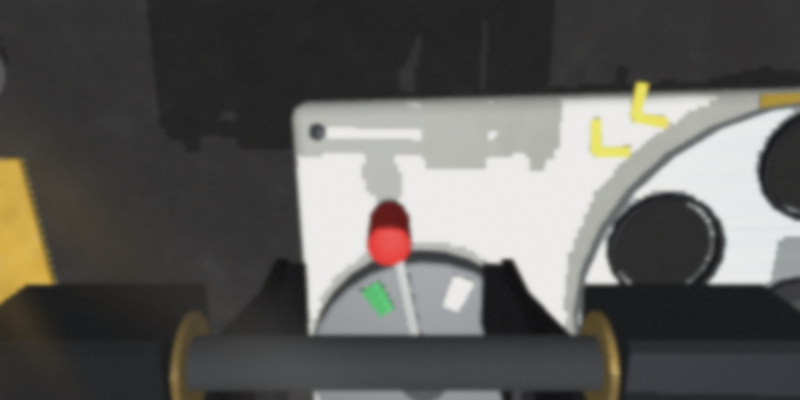

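The knob top is at (315,221) against a predicted (317,218), so it is centred between the fingers. I descend, grip and swing to load.

```bash
python3 -m handwheel '[{"x":-0.002,"y":0,"z":0.04,"wx":0,"wy":0,"wz":0},{"x":-0.002,"y":0,"z":0.078,"wx":0,"wy":0,"wz":0},{"x":-0.002,"y":0,"z":0.078,"wx":0,"wy":0,"wz":0},{"x":-0.002,"y":0,"z":0.078,"wx":0,"wy":0,"wz":0}]' 0.05 10
python3 -m handwheel '[{"x":0,"y":0,"z":0,"wx":0,"wy":0,"wz":0},{"x":0,"y":0,"z":0,"wx":0,"wy":0,"wz":0},{"x":0,"y":0,"z":0,"wx":0,"wy":0,"wz":0},{"x":0,"y":0,"z":0,"wx":0,"wy":0,"wz":0},{"x":0,"y":0,"z":0,"wx":0,"wy":0,"wz":0},{"x":0,"y":0,"z":0,"wx":0,"wy":0,"wz":0}]' 0.012 8
python3 -m handwheel '[{"x":0,"y":0.01,"z":0,"wx":0,"wy":0,"wz":0},{"x":0,"y":0.021,"z":0,"wx":0,"wy":0,"wz":0},{"x":-0.002,"y":0.032,"z":0,"wx":0,"wy":0,"wz":0},{"x":-0.004,"y":0.042,"z":0,"wx":0,"wy":0,"wz":0},{"x":-0.004,"y":0.042,"z":0,"wx":0,"wy":0,"wz":0},{"x":-0.004,"y":0.042,"z":0,"wx":0,"wy":0,"wz":0}]'
```

```text
time: 3.65
position: [0.503, -0.2839, 0.0551]
tool_rot: [0.003, -3.14, -0.003]
ft_force: [0.1, -0.5, 0.7]
grip_width: 0.573
grip_force: 0.0
time: 4.15
position: [0.5033, -0.2862, 0.0552]
tool_rot: [0.001, 3.141, -0.0]
ft_force: [0.6, -0.2, 0.4]
grip_width: 0.208
grip_force: 0.6
time: 4.65
position: [0.5075, -0.241, 0.0544]
tool_rot: [0.004, -3.141, -0.005]
ft_force: [-1.7, 1.5, 3.3]
grip_width: 0.202
grip_force: 8.0
```

The grip is on the knob (17.6 mm) and the lever is at about -0.42. I release, lift and go over the ring gauge.

```bash
python3 -m handwheel '[{"x":0,"y":0,"z":0,"wx":0,"wy":0,"wz":0},{"x":0,"y":0,"z":0,"wx":0,"wy":0,"wz":0},{"x":0,"y":0,"z":0,"wx":0,"wy":0,"wz":0},{"x":0,"y":0,"z":-0.04,"wx":0,"wy":0,"wz":0},{"x":0,"y":0,"z":-0.15,"wx":0,"wy":0,"wz":0},{"x":0,"y":0,"z":-0.15,"wx":0,"wy":0,"wz":0},{"x":0,"y":0,"z":-0.15,"wx":0,"wy":0,"wz":0},{"x":0,"y":0,"z":-0.15,"wx":0,"wy":0,"wz":0}]' 0.045
python3 -c "
from h import *
snap('wrist','w5')"
python3 -m handwheel '[{"x":0.06,"y":0.4,"z":0,"wx":0,"wy":0,"wz":0},{"x":0.06,"y":0.4,"z":0,"wx":0,"wy":0,"wz":0},{"x":0.06,"y":0.4,"z":0,"wx":0,"wy":0,"wz":0},{"x":0.06,"y":0.4,"z":0,"wx":0,"wy":0,"wz":0},{"x":0.06,"y":0.4,"z":0,"wx":0,"wy":0,"wz":0},{"x":0.06,"y":0.4,"z":0,"wx":0,"wy":0,"wz":0},{"x":0.06,"y":0.4,"z":0,"wx":0,"wy":0,"wz":0},{"x":0.06,"y":0.4,"z":0,"wx":0,"wy":0,"wz":0},{"x":0.06,"y":0.4,"z":0,"wx":0,"wy":0,"wz":0},{"x":0.06,"y":0.4,"z":0,"wx":0,"wy":0,"wz":0}]' 0.087
python3 -m handwheel '[{"x":0.022,"y":0.173,"z":0.05,"wx":0,"wy":0,"wz":0},{"x":0.022,"y":0.173,"z":0.05,"wx":0,"wy":0,"wz":0},{"x":0.022,"y":0.173,"z":0.05,"wx":0,"wy":0,"wz":0},{"x":0.022,"y":0.173,"z":0.05,"wx":0,"wy":0,"wz":0},{"x":0.022,"y":0.173,"z":0.05,"wx":0,"wy":0,"wz":0},{"x":0.022,"y":0.173,"z":0.05,"wx":0,"wy":0,"wz":0},{"x":0.022,"y":0.173,"z":0.05,"wx":0,"wy":0,"wz":0}]'
python3 -c "
from h import *
st();d=snap('wrist','w6');print(proj('w6',[.4311,.3319,.014]))
a=cv2.imread('pics/w5.png')[100:300,120:520];b=cv2.imread('pics/w6.png')[60:360,80:560]
cv2.imwrite('pics/c5.png',np.vstack([cv2.resize(a,(480,240)),b]))"
```

```text
time: 5.32
position: [0.5104, -0.2465, 0.211]
tool_rot: [0.002, 3.13, -0.004]
ft_force: [0.2, -0.5, 0.6]
grip_width: 0.514
grip_force: 0.0
time: 6.2
position: [0.4453, 0.1598, 0.2031]
tool_rot: [0.004, -3.14, -0.001]
ft_force: [0.5, -0.2, 0.4]
grip_width: 0.995
grip_force: 0.0
time: 6.78
position: [0.4246, 0.3284, 0.1528]
tool_rot: [0.001, -3.14, 0.005]
ft_force: [-0.1, -0.2, -0.3]
grip_width: 1.001
grip_force: 0.0
6.7833 [0.4246 0.3284 0.1528] 
 [[-1.    -0.001 -0.002]
 [-0.001  1.    -0.003]
 [ 0.002 -0.003 -1.   ]] 
F [-0.1 -0.2 -0.3] 1.0013203578695669 0.0 [-0.95  0.13  0.26  1.83 -0.03  1.19  0.89]
[320.8 194. ]
```

View pics/c5.png

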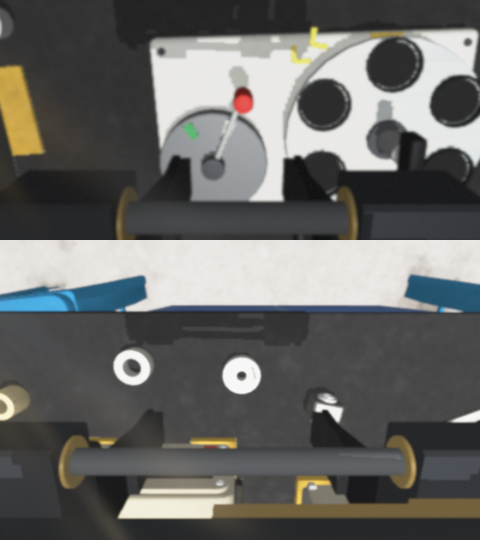

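The upper picture shows the lever over the white sector. In the lower one the ring is at (321,195), as predicted; the block is close beside the right finger, so I use a narrower opening. Precise centroid next, then grasp.

```bash
cat >> h.py <<'E'
def blob(f,u,v,z,thr=130,r=40,yellow=False):
    g=cv2.imread(f'pics/{f}.png');g=(g.max(2)>thr).astype(np.uint8)
    n,l,s,c=cv2.connectedComponentsWithStats(g)
    b=[(np.hypot(*(c[i]-[u,v])),i) for i in range(1,n) if 60<s[i][4]<6000]
    d,i=min(b);cs,_=cv2.findContours((l==i).astype(np.uint8),0,1);e=cv2.minEnclosingCircle(max(cs,key=len))
    print('blob',c[i].round(1),s[i],'circ',np.round(e[0],1),round(e[1],1),'->',pix(f,*e[0],z),pix(f,*c[i],z))
E
python3 -c "
from h import *
blob('w6',321,194,.011);to([.431,.332,.008])"
```

```text
blob [321.1 194.8] [ 302  176   39   38 1119] circ [321.2 195.1] 19.5 -> [0.4332 0.3324 0.011 ] [0.4329 0.3323 0.011 ]
tool shift mm [ -5.6   5.  145.5] t 6.8333
```

```bash
python3 -m handwheel '[{"x":-0.0075,"y":0.005,"z":0.04,"wx":0,"wy":0,"wz":0},{"x":-0.0075,"y":0.005,"z":0.08,"wx":0,"wy":0,"wz":0},{"x":-0.0075,"y":0.005,"z":0.12,"wx":0,"wy":0,"wz":0},{"x":-0.0075,"y":0.005,"z":0.144,"wx":0,"wy":0,"wz":0},{"x":-0.0075,"y":0.005,"z":0.144,"wx":0,"wy":0,"wz":0},{"x":-0.0075,"y":0.005,"z":0.144,"wx":0,"wy":0,"wz":0}]' 0.06
python3 -m handwheel '[{"x":0,"y":0,"z":0,"wx":0,"wy":0,"wz":0},{"x":0,"y":0,"z":0,"wx":0,"wy":0,"wz":0},{"x":0,"y":0,"z":0,"wx":0,"wy":0,"wz":0},{"x":0,"y":0,"z":0,"wx":0,"wy":0,"wz":0},{"x":0,"y":0,"z":0,"wx":0,"wy":0,"wz":0},{"x":0,"y":0,"z":0,"wx":0,"wy":0,"wz":0}]' 0.03 20
python3 -m handwheel '[{"x":0,"y":0,"z":-0.03,"wx":0,"wy":0,"wz":0},{"x":0,"y":0,"z":-0.07,"wx":0,"wy":0,"wz":0},{"x":0,"y":0,"z":-0.11,"wx":0,"wy":0,"wz":0},{"x":0,"y":0,"z":-0.14,"wx":0,"wy":0,"wz":0},{"x":0,"y":0,"z":-0.14,"wx":0,"wy":0,"wz":0},{"x":0,"y":0,"z":-0.14,"wx":0,"wy":0,"wz":0}]'
python3 -c "
from h import *
st();to([.478,-.1045,.15])"
```

```text
time: 7.33
position: [0.4332, 0.3316, 0.0103]
tool_rot: [-0.006, -3.141, 0.003]
ft_force: [0.2, 0.4, 1.6]
grip_width: 0.707
grip_force: 0.0
time: 7.83
position: [0.4337, 0.334, 0.0119]
tool_rot: [0.001, 3.14, 0.001]
ft_force: [-0.5, -1.3, 6.7]
grip_width: 0.412
grip_force: 18.5
time: 8.33
position: [0.4339, 0.3353, 0.153]
tool_rot: [0.001, 3.138, 0.006]
ft_force: [-0.5, -0.2, -0.1]
grip_width: 0.344
grip_force: 0.0
8.3333 [0.4339 0.3353 0.153 ] 
 [[-1.     0.     0.003]
 [ 0.     1.     0.004]
 [-0.003  0.004 -1.   ]] 
F [-0.5 -0.2 -0.1] 0.34380277393272485 0.0 [-0.95  0.15  0.27  1.81 -0.04  1.18  0.9 ]
tool shift mm [ -44.3 -439.8    1.4] t 8.3333
```

The grip closed to 35.8 mm and then to nothing, so the fingers slipped over the rim's top edge; I was too high. I look again and go lower.

```bash
python3 -m handwheel '[{"x":0,"y":0,"z":0,"wx":0,"wy":0,"wz":0},{"x":0,"y":0,"z":0,"wx":0,"wy":0,"wz":0},{"x":0,"y":0,"z":0,"wx":0,"wy":0,"wz":0}]' 0.06
python3 -c "
from h import *
st();snap('wrist','w7');print(proj('w7',[.433,.3325,.011]));blob('w7',321,194,.011);to([.433,.3325,.002])"
```

```text
time: 8.58
position: [0.4319, 0.3333, 0.1488]
tool_rot: [-0.001, -3.139, 0.004]
ft_force: [0.4, -0.1, 0.1]
grip_width: 0.491
grip_force: 0.0
8.5833 [0.4319 0.3333 0.1488] 
 [[-1.     0.001 -0.002]
 [ 0.001  1.    -0.002]
 [ 0.002 -0.002 -1.   ]] 
F [ 0.4 -0.1  0.1] 0.4913699017199278 0.0 [-0.95  0.15  0.26  1.82 -0.04  1.18  0.9 ]
[316.5 189.3]
blob [316.4 187.1] [ 297  168   40   39 1174] circ [316.4 187.4] 19.9 -> [0.431  0.3323 0.011 ] [0.4307 0.3323 0.011 ]
tool shift mm [ -1.3  -0.6 147. ] t 8.6333
```

```bash
python3 -m handwheel '[{"x":0,"y":-0.001,"z":0.04,"wx":0,"wy":0,"wz":0},{"x":0,"y":-0.001,"z":0.08,"wx":0,"wy":0,"wz":0},{"x":0,"y":-0.001,"z":0.12,"wx":0,"wy":0,"wz":0},{"x":0,"y":-0.001,"z":0.145,"wx":0,"wy":0,"wz":0},{"x":0,"y":-0.001,"z":0.145,"wx":0,"wy":0,"wz":0},{"x":0,"y":-0.001,"z":0.145,"wx":0,"wy":0,"wz":0}]' 0.06
python3 -m handwheel '[{"x":0,"y":0,"z":0,"wx":0,"wy":0,"wz":0},{"x":0,"y":0,"z":0,"wx":0,"wy":0,"wz":0},{"x":0,"y":0,"z":0,"wx":0,"wy":0,"wz":0},{"x":0,"y":0,"z":0,"wx":0,"wy":0,"wz":0},{"x":0,"y":0,"z":0,"wx":0,"wy":0,"wz":0},{"x":0,"y":0,"z":0,"wx":0,"wy":0,"wz":0}]' 0.03 12
python3 -c "
from h import *
st()"
```

```text
time: 9.13
position: [0.4322, 0.3322, 0.0039]
tool_rot: [-0.001, -3.14, 0.004]
ft_force: [0.7, 0.5, 1.5]
grip_width: 0.69
grip_force: 0.0
time: 9.63
position: [0.4328, 0.333, 0.0057]
tool_rot: [0.001, 3.141, 0.0]
ft_force: [0.3, -0.9, -0.7]
grip_width: 0.431
grip_force: 11.9
9.6333 [0.4328 0.333  0.0057] 
 [[-1.     0.001  0.   ]
 [ 0.001  1.     0.   ]
 [-0.     0.    -1.   ]] 
F [ 0.3 -0.9 -0.7] 0.43147230520051083 11.863600724609569 [-0.93  0.32  0.25  1.94 -0.1   0.9   0.95]
```

```bash
python3 -m handwheel '[{"x":0,"y":0,"z":-0.01,"wx":0,"wy":0,"wz":0},{"x":0,"y":0,"z":-0.03,"wx":0,"wy":0,"wz":0},{"x":0,"y":0,"z":-0.06,"wx":0,"wy":0,"wz":0},{"x":0,"y":0,"z":-0.1,"wx":0,"wy":0,"wz":0},{"x":0,"y":0,"z":-0.1,"wx":0,"wy":0,"wz":0}]'
python3 -c "
from h import *
snap('wrist','w8');a=cv2.imread('pics/w8.png')[100:400,120:520];cv2.imwrite('pics/c8.png',cv2.resize(a,(800,600)))"
```

```text
time: 10.05
position: [0.4369, 0.3361, 0.1138]
tool_rot: [0.002, 3.132, 0.014]
ft_force: [1.6, 1.1, -0.2]
grip_width: 0.431
grip_force: 11.8
```

View pics/c8.png

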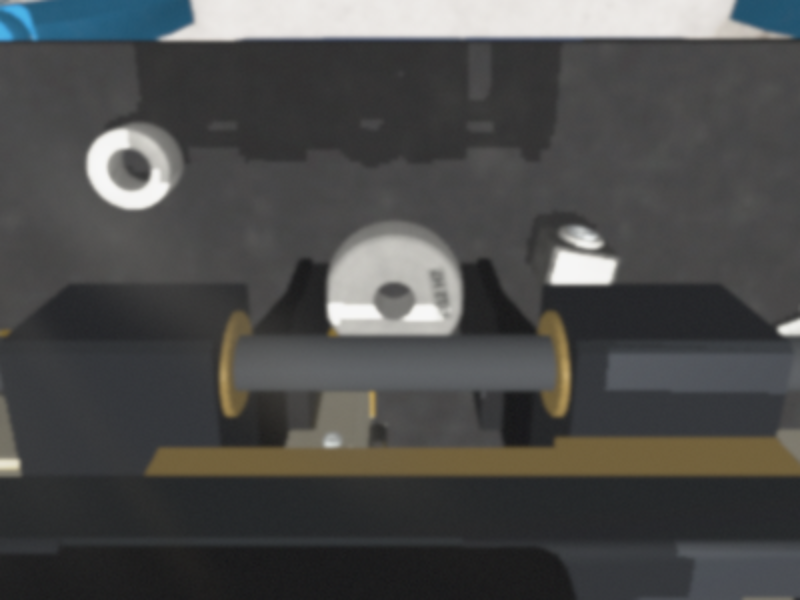

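The ring gauge is held, with its bore at crop (395,300). I compute its offset in the hand and go to the load station.

```bash
python3 -m handwheel '[{"x":-0.02,"y":-0.2,"z":-0.02,"wx":0,"wy":0,"wz":0},{"x":-0.044,"y":-0.4,"z":-0.03,"wx":0,"wy":0,"wz":0},{"x":-0.044,"y":-0.4,"z":-0.03,"wx":0,"wy":0,"wz":0},{"x":-0.044,"y":-0.4,"z":-0.03,"wx":0,"wy":0,"wz":0},{"x":-0.044,"y":-0.4,"z":-0.03,"wx":0,"wy":0,"wz":0},{"x":-0.044,"y":-0.4,"z":-0.03,"wx":0,"wy":0,"wz":0},{"x":-0.044,"y":-0.4,"z":-0.03,"wx":0,"wy":0,"wz":0},{"x":-0.044,"y":-0.4,"z":-0.03,"wx":0,"wy":0,"wz":0},{"x":-0.044,"y":-0.4,"z":-0.03,"wx":0,"wy":0,"wz":0},{"x":-0.044,"y":-0.4,"z":-0.03,"wx":0,"wy":0,"wz":0}]'
python3 -m handwheel '[{"x":0,"y":-0.038,"z":0,"wx":0,"wy":0,"wz":0},{"x":0,"y":-0.038,"z":0,"wx":0,"wy":0,"wz":0},{"x":0,"y":-0.038,"z":0,"wx":0,"wy":0,"wz":0}]'
cat >> h.py <<'E'
def tool(d,u,v,zt):
    """pixel -> tool-frame point on plane at tool z = zt"""
    H=np.array(d['hand_eye']);r=H[:3,:3]@np.linalg.inv(d['K'])@[u,v,1];o=H[:3,3];return (o+r*(zt-o[2])/r[2]).round(4)
E
python3 -c "
from h import *
d=snap('wrist','w9');st();print('bore in tool',tool(d,317.5,250,-.010));to([.478,-.1045,.05])
cv2.imwrite('pics/c9.png',cv2.imread('pics/w9.png')[100:300,120:520])"; python3 fit.py w9
```

```text
time: 10.93
position: [0.4758, -0.0714, 0.1356]
tool_rot: [-0.007, -3.142, 0.001]
ft_force: [0.6, -0.6, -1.1]
grip_width: 0.431
grip_force: 11.8
time: 11.18
position: [0.4756, -0.1075, 0.1351]
tool_rot: [-0.01, -3.141, 0.0]
ft_force: [-0.0, 0.6, -1.0]
grip_width: 0.434
grip_force: 11.8
11.2333 [ 0.4758 -0.1054  0.135 ] 
 [[-1.     0.003 -0.001]
 [ 0.003  1.     0.001]
 [ 0.001  0.001 -1.   ]] 
F [-0.1  0.7 -1.7] 0.4361679403670311 11.838377108797431 [-0.49  0.03  0.67  1.98 -0.02  1.14  1.76]
bore in tool [ 0.0029  0.0004 -0.01  ]
tool shift mm [-2.3  0.8 85. ] t 11.2333
[322.1 198.5] 1310 [ 0.4722 -0.103   0.046 ]
```

View pics/c9.png

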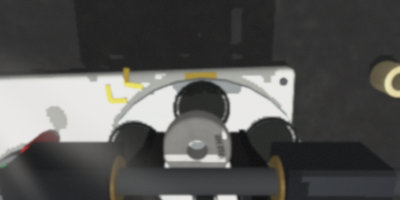

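```bash
python3 -m handwheel '[{"x":-0.0043,"y":0.001,"z":0.03,"wx":0,"wy":0,"wz":0},{"x":-0.0043,"y":0.001,"z":0.06,"wx":0,"wy":0,"wz":0},{"x":-0.0043,"y":0.001,"z":0.076,"wx":0,"wy":0,"wz":0},{"x":-0.0043,"y":0.001,"z":0.076,"wx":0,"wy":0,"wz":0},{"x":-0.0043,"y":0.001,"z":0.076,"wx":0,"wy":0,"wz":0},{"x":-0.0043,"y":0.001,"z":0.076,"wx":0,"wy":0,"wz":0}]'
python3 -c "
from h import *
d=snap('wrist','w10');st();to([.48,-.105,.049])
a=cv2.imread('pics/w10.png')[120:280,200:440];cv2.imwrite('pics/c10.png',cv2.resize(a,(720,480),interpolation=3))
for th in range(0,360,45):print(proj('w10',[.478+.0225*np.cos(th/57.3),-.1045+.0225*np.sin(th/57.3),.048]))"
```

```text
time: 11.73
position: [0.4817, -0.1032, 0.0605]
tool_rot: [-0.001, 3.14, 0.0]
ft_force: [0.6, -0.2, -0.8]
grip_width: 0.433
grip_force: 11.8
11.7833 [ 0.4821 -0.1035  0.0609] 
 [[-1.    -0.001  0.002]
 [-0.001  1.     0.   ]
 [-0.002  0.    -1.   ]] 
F [ 0.9 -1.  -0.6] 0.4269139704431316 11.838824073784053 [-0.47  0.15  0.68  2.04 -0.12  0.98  1.83]
tool shift mm [ 2.1 -1.5 11.9] t 11.7833
[314.9 264.6]
[339.6 255.5]
[350.6 232.7]
[340.7 208.7]
[314.8 198.5]
[288.9 208.7]
[279.1 232.7]
[290.2 255.5]
```

View pics/c10.png

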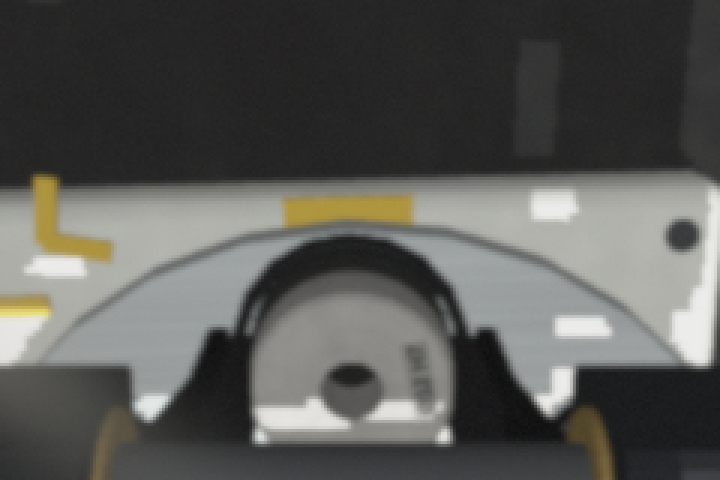

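```bash
python3 -c "
from h import *
print('ring c',pix('w10',317,209.3,.0565)+[.02,0,0],'topfront',pix('w10',317,216,.0705)+[.02,0,0],'bore',pix('w10',317.3,250.5,.0705))
print('pocket c',pix('w10',317.7,198.7,.048)+[.0255,0,0],'top edge disc front',pix('w10',317,193.5,.042)+[.026,0,0])"
```

```text
ring c [ 0.4796 -0.1031  0.0565] topfront [ 0.4786 -0.1031  0.0705] bore [ 0.4791 -0.103   0.0705]
pocket c [ 0.4812 -0.1027  0.048 ] top edge disc front [ 0.4801 -0.1031  0.042 ]
```

The ring is central in y and about 1.5 mm too far to the front. I correct, lower and release.

```bash
python3 -m handwheel '[{"x":-0.0015,"y":0,"z":0.004,"wx":0,"wy":0,"wz":0},{"x":-0.0015,"y":0,"z":0.008,"wx":0,"wy":0,"wz":0},{"x":-0.0015,"y":0,"z":0.0115,"wx":0,"wy":0,"wz":0},{"x":-0.0015,"y":0,"z":0.0115,"wx":0,"wy":0,"wz":0},{"x":-0.0015,"y":0,"z":0.0115,"wx":0,"wy":0,"wz":0}]'
python3 -m handwheel '[{"x":0,"y":0,"z":0,"wx":0,"wy":0,"wz":0},{"x":0,"y":0,"z":0,"wx":0,"wy":0,"wz":0},{"x":0,"y":0,"z":0,"wx":0,"wy":0,"wz":0},{"x":0,"y":0,"z":0,"wx":0,"wy":0,"wz":0},{"x":0,"y":0,"z":-0.03,"wx":0,"wy":0,"wz":0},{"x":0,"y":0,"z":-0.07,"wx":0,"wy":0,"wz":0},{"x":0,"y":0,"z":-0.09,"wx":0,"wy":0,"wz":0},{"x":0,"y":0,"z":-0.09,"wx":0,"wy":0,"wz":0}]' 0.06
python3 -c "
from h import *
d=snap('wrist','w11');st();
print(proj('w11',[.5504,-.1023,.106]))
a=cv2.imread('pics/w11.png')[120:320,180:460];cv2.imwrite('pics/c11.png',cv2.resize(a,(700,500),interpolation=3))"
```

```text
time: 12.2
position: [0.4829, -0.104, 0.0484]
tool_rot: [0.001, 3.141, 0.0]
ft_force: [0.3, 1.6, 1.9]
grip_width: 0.429
grip_force: 13.5
time: 12.87
position: [0.4853, -0.1046, 0.1424]
tool_rot: [0.001, 3.134, 0.001]
ft_force: [1.1, -0.3, -0.4]
grip_width: 0.688
grip_force: 0.0
12.9167 [ 0.4839 -0.1042  0.14  ] 
 [[-1.     0.001  0.004]
 [ 0.001  1.     0.001]
 [-0.004  0.001 -1.   ]] 
F [-0.2  0.7 -1.1] 0.6916026646333202 0.0 [-0.5   0.04  0.68  1.96 -0.03  1.15  1.76]
[320.1 302.3]
```

View pics/c11.png

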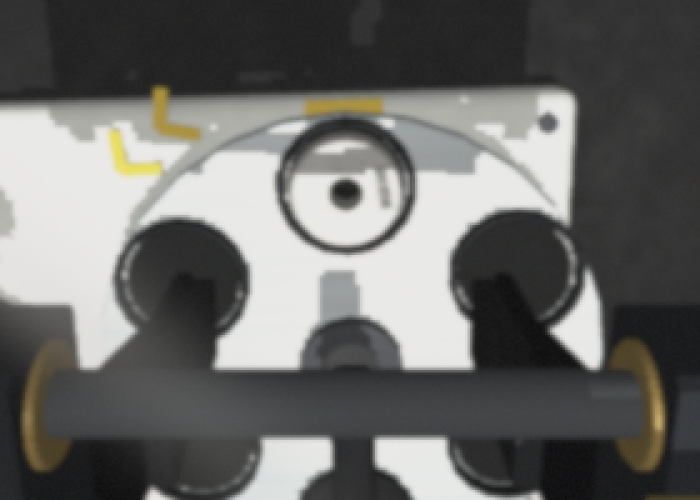

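The ring is seated in the pocket, with its bore concentric at (345,193) in the crop. That was the last picture I may view, so from here I check by measurement only. Next I turn the tool half round and go to the bar knob.

```bash
python3 -m handwheel '[{"x":-0.067,"y":0.002,"z":-0.06,"wx":0,"wy":0,"wz":70},{"x":-0.067,"y":0.002,"z":-0.06,"wx":0,"wy":0,"wz":70},{"x":-0.067,"y":0.002,"z":-0.06,"wx":0,"wy":0,"wz":70},{"x":-0.067,"y":0.002,"z":-0.06,"wx":0,"wy":0,"wz":70},{"x":-0.067,"y":0.002,"z":-0.06,"wx":0,"wy":0,"wz":70},{"x":-0.067,"y":0.002,"z":-0.06,"wx":0,"wy":0,"wz":70},{"x":-0.067,"y":0.002,"z":-0.06,"wx":0,"wy":0,"wz":70},{"x":-0.067,"y":0.002,"z":-0.06,"wx":0,"wy":0,"wz":70},{"x":-0.067,"y":0.002,"z":-0.06,"wx":0,"wy":0,"wz":70},{"x":-0.067,"y":0.002,"z":-0.06,"wx":0,"wy":0,"wz":70}]' 0.05 12
python3 -m handwheel '[{"x":0,"y":0,"z":0,"wx":0,"wy":0,"wz":70},{"x":0,"y":0,"z":0,"wx":0,"wy":0,"wz":70},{"x":0,"y":0,"z":0,"wx":0,"wy":0,"wz":70},{"x":0,"y":0,"z":0,"wx":0,"wy":0,"wz":70},{"x":0,"y":0,"z":0,"wx":0,"wy":0,"wz":70},{"x":0,"y":0,"z":0,"wx":0,"wy":0,"wz":70},{"x":0,"y":0,"z":0,"wx":0,"wy":0,"wz":70},{"x":0,"y":0,"z":0,"wx":0,"wy":0,"wz":70},{"x":0,"y":0,"z":0,"wx":0,"wy":0,"wz":70},{"x":0,"y":0,"z":0,"wx":0,"wy":0,"wz":70}]' >/dev/null
python3 -m handwheel '[{"x":0,"y":0,"z":0,"wx":0,"wy":0,"wz":38.3},{"x":0,"y":0,"z":0,"wx":0,"wy":0,"wz":38.3},{"x":0,"y":0,"z":0,"wx":0,"wy":0,"wz":38.3},{"x":0,"y":0,"z":0,"wx":0,"wy":0,"wz":38.3},{"x":0,"y":0,"z":0,"wx":0,"wy":0,"wz":38.3},{"x":0,"y":0,"z":0,"wx":0,"wy":0,"wz":38.3},{"x":0,"y":0,"z":0,"wx":0,"wy":0,"wz":38.3},{"x":0,"y":0,"z":0,"wx":0,"wy":0,"wz":38.3}]' >/dev/null
python3 -c "
from h import *
st();snap('wrist','w12');to([.551,-.1023,.08])
print('bar ends',proj('w12',[.574,-.1016,.106]),proj('w12',[.528,-.103,.106]))
g=cv2.imread('pics/w12.png',0)
for r in range(120,240,8):
  w=np.flatnonzero(np.diff((g[r,200:440]<70).astype(int)));print(r,w+200)"; python3 fit.py w12
```

```text
time: 13.75
position: [0.5482, -0.1019, 0.196]
tool_rot: [-1.809, -2.565, 0.003]
ft_force: [0.2, 0.3, -0.2]
grip_width: 0.579
grip_force: 0.0
15.25 [ 0.5485 -0.1019  0.1967] 
 [[ 1.     0.031 -0.002]
 [ 0.031 -1.    -0.   ]
 [-0.002  0.    -1.   ]] 
F [0.1 0.2 0.4] 0.5789129170593063 0.0 [-0.78  0.22  1.05  1.75 -0.2   1.29 -1.23]
tool shift mm [  2.5   0.4 117. ] t 15.3
bar ends [317.7 171.1] [317.7 221.3]
120 [234 300 332]
128 [235 238 240 243 272 311 321 361 388 392 394 431 432]
136 [235 238 277 356 394 397 399 427 428]
144 [228 233 234 237 279 354 395 398 400 423 425]
152 [226 240 278 358 393 397 398 422 423]
160 [224 240 241 247 268 364 386 391 392 421 423]
168 [224 308 324 422 424]
176 [224 308 327]
184 [225 310 323]
192 [227 248 269 310 323 363 383]
200 [229 244 278 310 323 354 387]
208 [232 242 281 310 323 351 390 393 394]
216 [240 244 277 311 321 351 389 391 394]
224 [246 250 271 274 276 303 329 355 357 360 382 385 389 435]
232 [242 257 272 297 302 330 335 361 376]
[316.9 107.6] 1324 [ 0.626  -0.0995  0.046 ]
[258.1 142.6] 1339 [ 0.5897 -0.0399  0.046 ]
[375.7 142.7] 1357 [ 0.5932 -0.1611  0.046 ]
```

The bar sits at columns 310–323 and is aligned with the tool. I descend, grip, turn 60° and release.

```bash
python3 -m handwheel '[{"x":0.003,"y":-0.0005,"z":0.04,"wx":0,"wy":0,"wz":0},{"x":0.003,"y":-0.0005,"z":0.08,"wx":0,"wy":0,"wz":0},{"x":0.003,"y":-0.0005,"z":0.115,"wx":0,"wy":0,"wz":0},{"x":0.003,"y":-0.0005,"z":0.115,"wx":0,"wy":0,"wz":0},{"x":0.003,"y":-0.0005,"z":0.115,"wx":0,"wy":0,"wz":0}]' 0.05 15
python3 -m handwheel '[{"x":0,"y":0,"z":0,"wx":0,"wy":0,"wz":0},{"x":0,"y":0,"z":0,"wx":0,"wy":0,"wz":0},{"x":0,"y":0,"z":0,"wx":0,"wy":0,"wz":0},{"x":0,"y":0,"z":0,"wx":0,"wy":0,"wz":0},{"x":0,"y":0,"z":0,"wx":0,"wy":0,"wz":0},{"x":0,"y":0,"z":0,"wx":0,"wy":0,"wz":0},{"x":0,"y":0,"z":0,"wx":0,"wy":0,"wz":0}]' 0.005 15
python3 -m handwheel '[{"x":0,"y":0,"z":0,"wx":0,"wy":0,"wz":-7},{"x":0,"y":0,"z":0,"wx":0,"wy":0,"wz":-14},{"x":0,"y":0,"z":0,"wx":0,"wy":0,"wz":-21},{"x":0,"y":0,"z":0,"wx":0,"wy":0,"wz":-28},{"x":0,"y":0,"z":0,"wx":0,"wy":0,"wz":-35},{"x":0,"y":0,"z":0,"wx":0,"wy":0,"wz":-42},{"x":0,"y":0,"z":0,"wx":0,"wy":0,"wz":-49},{"x":0,"y":0,"z":0,"wx":0,"wy":0,"wz":-55},{"x":0,"y":0,"z":0,"wx":0,"wy":0,"wz":-60},{"x":0,"y":0,"z":0,"wx":0,"wy":0,"wz":-60}]'
python3 -m handwheel '[{"x":0,"y":0,"z":0,"wx":0,"wy":0,"wz":0},{"x":0,"y":0,"z":0,"wx":0,"wy":0,"wz":0},{"x":0,"y":0,"z":0,"wx":0,"wy":0,"wz":0},{"x":0,"y":0,"z":0,"wx":0,"wy":0,"wz":0},{"x":0,"y":0,"z":0,"wx":0,"wy":0,"wz":0},{"x":0,"y":0,"z":-0.04,"wx":0,"wy":0,"wz":0},{"x":0,"y":0,"z":-0.08,"wx":0,"wy":0,"wz":0},{"x":0,"y":0,"z":-0.115,"wx":0,"wy":0,"wz":0},{"x":0,"y":0,"z":-0.115,"wx":0,"wy":0,"wz":0},{"x":0,"y":0,"z":-0.115,"wx":0,"wy":0,"wz":0}]' 0.05
python3 -c "
from h import *
st();snap('wrist','w13')
for n,a in(('knob+',0),):
  c,s=np.cos(np.radians(61.7)),np.sin(np.radians(61.7));print(proj('w13',[.552+.023*c,-.1023+.023*s,.106]),proj('w13',[.552-.023*c,-.1023-.023*s,.106]))
g=cv2.imread('pics/w13.png',0)
for r in range(160,232,8):
  w=np.flatnonzero(np.diff((g[r,200:440]<70).astype(int)));print(r,w+200)"; python3 fit.py w13
```

```text
time: 15.72
position: [0.5508, -0.1017, 0.0818]
tool_rot: [3.141, 0.046, -0.007]
ft_force: [0.9, 0.6, 0.5]
grip_width: 0.577
grip_force: 0.0
time: 16.3
position: [0.5526, -0.1016, 0.0835]
tool_rot: [-3.141, -0.046, -0.001]
ft_force: [-0.6, -0.3, 2.8]
grip_width: 0.161
grip_force: 15.0
time: 17.13
position: [0.5543, -0.1014, 0.0836]
tool_rot: [2.693, 1.612, 0.006]
ft_force: [4.9, -0.2, -1.0]
grip_width: 0.159
grip_force: 15.0
time: 17.97
position: [0.5537, -0.1017, 0.2003]
tool_rot: [2.696, 1.609, 0.007]
ft_force: [-0.6, -0.9, -1.7]
grip_width: 0.576
grip_force: 0.0
17.9667 [ 0.5537 -0.1017  0.2003] 
 [[ 0.475  0.88   0.005]
 [ 0.88  -0.475  0.001]
 [ 0.003  0.004 -1.   ]] 
F [-0.6 -0.9 -1.7] 0.5761663779875047 0.0 [-0.59  0.18  0.81  1.73 -0.14  1.29 -0.24]
[316.  175.6] [316.2 224.8]
160 [205 242 274 359 390 393 395 407]
168 [210 245 246 255 263 370 378 386 388 411]
176 [216 302 324 415]
184 [221 301 324 419]
192 [227 302 304 309 323 423]
200 [229 244 276 309 323 356 387 427]
208 [233 239 241 243 281 310 323 351 389 391 392 431]
216 [241 242 282 310 323 350 389 391 393 435]
224 [276 279 280 313 320 352 354 356 385 388 390]
[316.9 113.9] 1273 [ 0.588  -0.0377  0.046 ]
[259.3 148.5] 1270 [ 0.5183 -0.0397  0.046 ]
[339.4 302.8] 174 [ 0.5061 -0.2472  0.046 ]
```

The click is done: the bar is again aligned with the tool, now at 60°. On to the steel bush.

```bash
python3 -m handwheel '[{"x":0.219,"y":-0.276,"z":0.045,"wx":0,"wy":0,"wz":-70},{"x":0.219,"y":-0.276,"z":0.045,"wx":0,"wy":0,"wz":-70},{"x":0.219,"y":-0.276,"z":0.045,"wx":0,"wy":0,"wz":-70},{"x":0.219,"y":-0.276,"z":0.045,"wx":0,"wy":0,"wz":-70},{"x":0.219,"y":-0.276,"z":0.045,"wx":0,"wy":0,"wz":-70},{"x":0.219,"y":-0.276,"z":0.045,"wx":0,"wy":0,"wz":-70},{"x":0.219,"y":-0.276,"z":0.045,"wx":0,"wy":0,"wz":-70},{"x":0.219,"y":-0.276,"z":0.045,"wx":0,"wy":0,"wz":-70},{"x":0.219,"y":-0.276,"z":0.045,"wx":0,"wy":0,"wz":-70},{"x":0.219,"y":-0.276,"z":0.045,"wx":0,"wy":0,"wz":-70}]' 0.07 >/dev/null
python3 -m handwheel '[{"x":0,"y":0,"z":0,"wx":0,"wy":0,"wz":-48.4},{"x":0,"y":0,"z":0,"wx":0,"wy":0,"wz":-48.4},{"x":0,"y":0,"z":0,"wx":0,"wy":0,"wz":-48.4},{"x":0,"y":0,"z":0,"wx":0,"wy":0,"wz":-48.4},{"x":0,"y":0,"z":0,"wx":0,"wy":0,"wz":-48.4},{"x":0,"y":0,"z":0,"wx":0,"wy":0,"wz":-48.4},{"x":0,"y":0,"z":0,"wx":0,"wy":0,"wz":-48.4},{"x":0,"y":0,"z":0,"wx":0,"wy":0,"wz":-48.4},{"x":0,"y":0,"z":0,"wx":0,"wy":0,"wz":-48.4}]' >/dev/null
python3 -c "
from h import *
st();snap('wrist','w14')
q=proj('w14',[.4223,.2212,.018]);print(q);blob('w14',*q,.015);to([.4223,.2212,.004])
g=cv2.imread('pics/w14.png').max(2)
n,l,s,c=cv2.connectedComponentsWithStats((g>130).astype(np.uint8))
for i in range(1,n):
  if 60<s[i][4]<6000:print(c[i].round(),s[i],pix('w14',*c[i],.014))"
```

```text
19.6 [0.4123 0.2217 0.1516] 
 [[-1.     0.002 -0.002]
 [ 0.002  1.    -0.002]
 [ 0.002 -0.002 -1.   ]] 
F [-0.2  0.9  0.9] 0.8057566245576393 0.0 [-1.01 -0.03  0.46  1.99  0.01  1.18  1.01]
[316.7 198.7]
blob [315.5 198.7] [297 181  38  36 858] circ [315.5 199.2] 18.6 -> [0.4238 0.2199 0.015 ] [0.4233 0.22   0.015 ]
tool shift mm [-10.   -0.4 147.9] t 19.65
[295.   7.] [287   0  14  21 140] [0.2476 0.2027 0.014 ]
[570. 135.] [553 130  38  11 225] [0.3591 0.4698 0.014 ]
[316. 199.] [297 181  38  36 858] [0.4236 0.2199 0.014 ]
[185. 232.] [167 219  36  28 564] [0.4607 0.0791 0.014 ]
[ 51. 235.] [   0  222  107   36 2497] [ 0.4644 -0.0674  0.014 ]
[508. 229.] [499 224  18  11 121] [0.4583 0.426  0.014 ]
[509. 239.] [497 234  29   9 182] [0.4692 0.4293 0.014 ]
[629. 254.] [613 244  27  18 302] [0.4872 0.5636 0.014 ]
[460. 285.] [454 262  11  46 243] [0.5268 0.3836 0.014 ]
[174. 287.] [170 264  10  44 189] [0.5289 0.0574 0.014 ]
[291. 325.] [ 226  314  184   25 1331] [0.5806 0.1897 0.014 ]
```

```bash
python3 -m handwheel '[{"x":-0.01,"y":-0.001,"z":0.04,"wx":0,"wy":0,"wz":0},{"x":-0.01,"y":-0.001,"z":0.08,"wx":0,"wy":0,"wz":0},{"x":-0.01,"y":-0.001,"z":0.12,"wx":0,"wy":0,"wz":0},{"x":-0.01,"y":-0.001,"z":0.147,"wx":0,"wy":0,"wz":0},{"x":-0.01,"y":-0.001,"z":0.147,"wx":0,"wy":0,"wz":0},{"x":-0.01,"y":-0.001,"z":0.147,"wx":0,"wy":0,"wz":0}]' 0.06
python3 -m handwheel '[{"x":0,"y":0,"z":0,"wx":0,"wy":0,"wz":0},{"x":0,"y":0,"z":0,"wx":0,"wy":0,"wz":0},{"x":0,"y":0,"z":0,"wx":0,"wy":0,"wz":0},{"x":0,"y":0,"z":0,"wx":0,"wy":0,"wz":0},{"x":0,"y":0,"z":0,"wx":0,"wy":0,"wz":0},{"x":0,"y":0,"z":0,"wx":0,"wy":0,"wz":0}]' 0.025 12
python3 -m handwheel '[{"x":0,"y":0,"z":-0.01,"wx":0,"wy":0,"wz":0},{"x":0,"y":0,"z":-0.03,"wx":0,"wy":0,"wz":0},{"x":0,"y":0,"z":-0.06,"wx":0,"wy":0,"wz":0},{"x":0,"y":0,"z":-0.1,"wx":0,"wy":0,"wz":0},{"x":0,"y":0,"z":-0.13,"wx":0,"wy":0,"wz":0},{"x":0,"y":0,"z":-0.13,"wx":0,"wy":0,"wz":0},{"x":0,"y":0,"z":-0.13,"wx":0,"wy":0,"wz":0}]'
python3 -c "
from h import *
d=snap('wrist','w15');to([.482,-.1035,.135])
g=cv2.imread('pics/w15.png',0)[:,317]
print(list(enumerate(g))[200:270:2])
g=cv2.imread('pics/w15.png',0)
print(g[205:270:6,270:366:6])
for r in (210,220,230):print(tool(d,317,r,-.014))"
```

```text
time: 20.15
position: [0.4226, 0.2205, 0.005]
tool_rot: [-0.001, -3.14, 0.004]
ft_force: [0.7, 0.2, -0.3]
grip_width: 0.691
grip_force: 0.0
time: 20.65
position: [0.4236, 0.2213, 0.0067]
tool_rot: [-0.002, 3.141, 0.001]
ft_force: [0.0, -0.5, 3.7]
grip_width: 0.402
grip_force: 12.0
time: 21.23
position: [0.4245, 0.2222, 0.1384]
tool_rot: [-0.002, 3.138, 0.006]
ft_force: [-0.2, -0.1, -0.8]
grip_width: 0.403
grip_force: 12.0
tool shift mm [ -58.3 -325.     1.3] t 21.2833
[(200, np.uint8(73)), (202, np.uint8(75)), (204, np.uint8(73)), (206, np.uint8(73)), (208, np.uint8(71)), (210, np.uint8(72)), (212, np.uint8(72)), (214, np.uint8(88)), (216, np.uint8(112)), (218, np.uint8(121)), (220, np.uint8(125)), (222, np.uint8(130)), (224, np.uint8(138)), (226, np.uint8(187)), (228, np.uint8(210)), (230, np.uint8(207)), (232, np.uint8(202)), (234, np.uint8(196)), (236, np.uint8(192)), (238, np.uint8(168)), (240, np.uint8(86)), (242, np.uint8(72)), (244, np.uint8(74)), (246, np.uint8(73)), (248, np.uint8(73)), (250, np.uint8(73)), (252, np.uint8(74)), (254, np.uint8(75)), (256, np.uint8(83)), (258,
[... 241 characters left out ...]
1  70  70  70  73]
 [ 71  71  71  71  73  73 101 115 117 114  87  70  70  70  71  76]
 [ 69  71  73  73  82 121 127 131 133 130 122 113  69  73  74  82]
 [ 68  47  71  72 124 148 202 207 209 204 183 130 107  72  70  49]
 [ 37  26  36  92 180 200 195 194 196 191 196 199 138  45  35  27]
 [ 27  31  33 145 196 190 172  81  73 103 190 192 189  62  33  28]
 [ 27  36  35 189 192 173  71  72  72  71  77 186 190 136  35  31]
 [ 32  38  36 190 191 134  91  73  73  71 112 184 190 159  36  34]
 [ 38  38  38 240 229 174 117 114 116 120 125 243 243 142  37  34]
 [ 43  41  40 231 243 244 123 121 124 126 142 195 188  83  38  35]]
[ 0.0279  0.0001 -0.014 ]
[ 0.0223  0.0001 -0.014 ]
[ 0.0166  0.0001 -0.014 ]
```

The bush is held (35 mm) and offset 1.5 mm. Going to the pocket.

```bash
python3 -m handwheel '[{"x":-0.058,"y":-0.325,"z":0,"wx":0,"wy":0,"wz":0},{"x":-0.058,"y":-0.325,"z":0,"wx":0,"wy":0,"wz":0},{"x":-0.058,"y":-0.325,"z":0,"wx":0,"wy":0,"wz":0},{"x":-0.058,"y":-0.325,"z":0,"wx":0,"wy":0,"wz":0},{"x":-0.058,"y":-0.325,"z":0,"wx":0,"wy":0,"wz":0},{"x":-0.058,"y":-0.325,"z":0,"wx":0,"wy":0,"wz":0},{"x":-0.058,"y":-0.325,"z":0,"wx":0,"wy":0,"wz":0},{"x":-0.058,"y":-0.325,"z":0,"wx":0,"wy":0,"wz":0},{"x":-0.058,"y":-0.325,"z":0,"wx":0,"wy":0,"wz":0},{"x":-0.058,"y":-0.325,"z":0,"wx":0,"wy":0,"wz":0}]'
python3 -m handwheel '[{"x":0,"y":0,"z":0.03,"wx":0,"wy":0,"wz":0},{"x":0,"y":0,"z":0.06,"wx":0,"wy":0,"wz":0},{"x":0,"y":0,"z":0.074,"wx":0,"wy":0,"wz":0},{"x":0,"y":0,"z":0.074,"wx":0,"wy":0,"wz":0},{"x":0,"y":0,"z":0.074,"wx":0,"wy":0,"wz":0},{"x":0,"y":0,"z":0.074,"wx":0,"wy":0,"wz":0}]'
python3 -c "
from h import *
st();d=snap('wrist','w16');to([.482,-.1035,.049])
g=cv2.imread('pics/w16.png',0);print(g[185:240:2,317]);print(g[225,270:366:3]);print(g[214,270:366:3])"
```

```text
time: 22.12
position: [0.4802, -0.1063, 0.1347]
tool_rot: [-0.008, -3.138, 0.002]
ft_force: [0.7, 0.1, -1.8]
grip_width: 0.4
grip_force: 12.0
time: 22.62
position: [0.4821, -0.1029, 0.0625]
tool_rot: [-0.004, 3.141, 0.0]
ft_force: [0.4, -0.4, -1.7]
grip_width: 0.402
grip_force: 12.0
22.6167 [ 0.4821 -0.1029  0.0625] 
 [[-1.    -0.002  0.   ]
 [-0.002  1.     0.   ]
 [-0.     0.    -1.   ]] 
F [ 0.4 -0.4 -1.7] 0.4016269678510786 11.994188606986427 [-0.64  0.17  0.86  2.04 -0.16  0.99  1.88]
tool shift mm [ 0.6 -0.4 14. ] t 22.6667
[142 148 147 138 107  98  44  34  29  31  32  33  33  34  39  73  86  91
  93  97 115 151 153 150 148 143 138  86]
[160 161 160  72  74  75  33  33  69  89  93  96  97 102 110 115 115 112
 104  97  94  91  89  77  39  33 100  44 101 160 164 166]
[164 162 160 162 125  34  35  30  31  32  33  31  32  37  45  54  55  50
  42  33  32  34  31  31  30  31  43 149 166 165 161 159]
```

```bash
python3 -c "
from h import *
print('bush',pix('w16',317,214.5,.0585)+[.018,0,0],'pocket',pix('w16',316.5,197,.048)+[.0255,0,0])"
python3 -m handwheel '[{"x":0,"y":0,"z":0.005,"wx":0,"wy":0,"wz":0},{"x":0,"y":0,"z":0.009,"wx":0,"wy":0,"wz":0},{"x":0,"y":0,"z":0.012,"wx":0,"wy":0,"wz":0},{"x":0,"y":0,"z":0.012,"wx":0,"wy":0,"wz":0},{"x":0,"y":0,"z":0.012,"wx":0,"wy":0,"wz":0}]'
```

```text
bush [ 0.4812 -0.1028  0.0585] pocket [ 0.4811 -0.1032  0.048 ]
time: 23.08
position: [0.4816, -0.1037, 0.0499]
tool_rot: [0.002, -3.141, 0.0]
ft_force: [-0.1, -0.7, -1.5]
grip_width: 0.397
grip_force: 12.0
```

Bush and pocket centres agree to about 0.5 mm. Release, then the second click.

```bash
python3 -m handwheel '[{"x":0,"y":0,"z":0,"wx":0,"wy":0,"wz":0},{"x":0,"y":0,"z":0,"wx":0,"wy":0,"wz":0},{"x":0,"y":0,"z":0,"wx":0,"wy":0,"wz":0},{"x":0,"y":0,"z":0,"wx":0,"wy":0,"wz":0},{"x":0,"y":0,"z":-0.03,"wx":0,"wy":0,"wz":0},{"x":0,"y":0,"z":-0.07,"wx":0,"wy":0,"wz":0},{"x":0,"y":0,"z":-0.11,"wx":0,"wy":0,"wz":0},{"x":0,"y":0,"z":-0.15,"wx":0,"wy":0,"wz":0},{"x":0,"y":0,"z":-0.15,"wx":0,"wy":0,"wz":0},{"x":0,"y":0,"z":-0.15,"wx":0,"wy":0,"wz":0}]' 0.055
python3 -c "
from h import *
d=snap('wrist','w17');g=cv2.imread('pics/w17.png',0);blob('w17',*proj('w17',[.48,-.1035,.06]),.06);blob('w17',*proj('w17',[.516,-.165,.056]),.056);to([.553,-.1016,.2])"
python3 -m handwheel '[{"x":-0.071,"y":0.002,"z":0,"wx":0,"wy":0,"wz":70},{"x":-0.071,"y":0.002,"z":0,"wx":0,"wy":0,"wz":70},{"x":-0.071,"y":0.002,"z":0,"wx":0,"wy":0,"wz":70},{"x":-0.071,"y":0.002,"z":0,"wx":0,"wy":0,"wz":70},{"x":-0.071,"y":0.002,"z":0,"wx":0,"wy":0,"wz":70},{"x":-0.071,"y":0.002,"z":0,"wx":0,"wy":0,"wz":70},{"x":-0.071,"y":0.002,"z":0,"wx":0,"wy":0,"wz":70},{"x":-0.071,"y":0.002,"z":0,"wx":0,"wy":0,"wz":70},{"x":-0.071,"y":0.002,"z":0,"wx":0,"wy":0,"wz":70},{"x":-0.071,"y":0.002,"z":0,"wx":0,"wy":0,"wz":70}]' >/dev/null
python3 -m handwheel '[{"x":0,"y":0,"z":0,"wx":0,"wy":0,"wz":48.3},{"x":0,"y":0,"z":0,"wx":0,"wy":0,"wz":48.3},{"x":0,"y":0,"z":0,"wx":0,"wy":0,"wz":48.3},{"x":0,"y":0,"z":0,"wx":0,"wy":0,"wz":48.3},{"x":0,"y":0,"z":0,"wx":0,"wy":0,"wz":48.3},{"x":0,"y":0,"z":0,"wx":0,"wy":0,"wz":48.3},{"x":0,"y":0,"z":0,"wx":0,"wy":0,"wz":48.3},{"x":0,"y":0,"z":0,"wx":0,"wy":0,"wz":48.3},{"x":0,"y":0,"z":0,"wx":0,"wy":0,"wz":48.3}]' >/dev/null
cat >> h.py <<'E'
def bar(f):
    g=cv2.imread(f'pics/{f}.png',0)
    for r in range(180,224,10): print(r,np.flatnonzero(np.diff((g[r,280:360]<70).astype(int)))+280)
E
python3 -c "
from h import *
st();d=snap('wrist','w18');bar('w18');to([.553,-.1016,.083])"
```

```text
time: 23.92
position: [0.4835, -0.1037, 0.2026]
tool_rot: [-0.002, 3.136, 0.003]
ft_force: [0.2, 0.6, -1.4]
grip_width: 0.636
grip_force: 0.0
blob [316.7 183.5] [298 167  37  34 712] circ [316.1 183.6] 18.1 -> [ 0.4809 -0.1044  0.06  ] [ 0.4808 -0.1038  0.06  ]
blob [316.7 183.5] [298 167  37  34 712] circ [316.1 183.6] 18.1 -> [ 0.4819 -0.1044  0.056 ] [ 0.4818 -0.1038  0.056 ]
tool shift mm [-70.9   1.8   0.8] t 23.9667
25.55 [ 0.5518 -0.1016  0.1987] 
 [[ 0.471  0.882 -0.003]
 [ 0.882 -0.471 -0.001]
 [-0.002 -0.002 -1.   ]] 
F [-0.5  0.1  0.1] 0.6302614567737177 0.0 [-0.87  0.28  1.18  1.74 -0.26  1.31 -0.12]
180 [303 327]
190 [304 306 312 326]
200 [312 326 358]
210 [284 312 326 353]
220 [280 282 283 313 324 354 355 356]
tool shift mm [  0.6   1.  116. ] t 25.6
```

```bash
python3 -m handwheel '[{"x":0.001,"y":0.001,"z":0.04,"wx":0,"wy":0,"wz":0},{"x":0.001,"y":0.001,"z":0.08,"wx":0,"wy":0,"wz":0},{"x":0.001,"y":0.001,"z":0.115,"wx":0,"wy":0,"wz":0},{"x":0.001,"y":0.001,"z":0.115,"wx":0,"wy":0,"wz":0},{"x":0.001,"y":0.001,"z":0.115,"wx":0,"wy":0,"wz":0}]' 0.05 15
python3 -m handwheel '[{"x":0,"y":0,"z":0,"wx":0,"wy":0,"wz":0},{"x":0,"y":0,"z":0,"wx":0,"wy":0,"wz":0},{"x":0,"y":0,"z":0,"wx":0,"wy":0,"wz":0},{"x":0,"y":0,"z":0,"wx":0,"wy":0,"wz":0},{"x":0,"y":0,"z":0,"wx":0,"wy":0,"wz":0},{"x":0,"y":0,"z":0,"wx":0,"wy":0,"wz":0},{"x":0,"y":0,"z":0,"wx":0,"wy":0,"wz":0}]' 0.005 15
python3 -m handwheel '[{"x":0,"y":0,"z":0,"wx":0,"wy":0,"wz":-7},{"x":0,"y":0,"z":0,"wx":0,"wy":0,"wz":-14},{"x":0,"y":0,"z":0,"wx":0,"wy":0,"wz":-21},{"x":0,"y":0,"z":0,"wx":0,"wy":0,"wz":-28},{"x":0,"y":0,"z":0,"wx":0,"wy":0,"wz":-35},{"x":0,"y":0,"z":0,"wx":0,"wy":0,"wz":-42},{"x":0,"y":0,"z":0,"wx":0,"wy":0,"wz":-49},{"x":0,"y":0,"z":0,"wx":0,"wy":0,"wz":-55},{"x":0,"y":0,"z":0,"wx":0,"wy":0,"wz":-60},{"x":0,"y":0,"z":0,"wx":0,"wy":0,"wz":-60}]'
python3 -m handwheel '[{"x":0,"y":0,"z":0,"wx":0,"wy":0,"wz":0},{"x":0,"y":0,"z":0,"wx":0,"wy":0,"wz":0},{"x":0,"y":0,"z":0,"wx":0,"wy":0,"wz":0},{"x":0,"y":0,"z":0,"wx":0,"wy":0,"wz":0},{"x":0,"y":0,"z":0,"wx":0,"wy":0,"wz":0},{"x":0,"y":0,"z":-0.04,"wx":0,"wy":0,"wz":0},{"x":0,"y":0,"z":-0.08,"wx":0,"wy":0,"wz":0},{"x":0,"y":0,"z":-0.115,"wx":0,"wy":0,"wz":0},{"x":0,"y":0,"z":-0.115,"wx":0,"wy":0,"wz":0},{"x":0,"y":0,"z":-0.115,"wx":0,"wy":0,"wz":0}]' 0.05
python3 -c "
from h import *
st();snap('wrist','w19');bar('w19')"; python3 fit.py w19
```

```text
time: 26.02
position: [0.5525, -0.1014, 0.0839]
tool_rot: [-2.695, -1.612, 0.006]
ft_force: [1.3, -0.2, 1.2]
grip_width: 0.579
grip_force: 0.0
time: 26.6
position: [0.5545, -0.1011, 0.0855]
tool_rot: [2.696, 1.613, 0.001]
ft_force: [-0.7, -0.3, 1.3]
grip_width: 0.157
grip_force: 15.0
time: 27.43
position: [0.5542, -0.1014, 0.0853]
tool_rot: [1.526, 2.746, 0.001]
ft_force: [0.2, 2.1, 0.8]
grip_width: 0.156
grip_force: 15.1
time: 28.27
position: [0.5556, -0.1014, 0.2022]
tool_rot: [1.527, 2.741, 0.004]
ft_force: [0.3, 1.1, 0.0]
grip_width: 0.572
grip_force: 0.0
28.2667 [ 0.5556 -0.1014  0.2022] 
 [[-0.526  0.85   0.005]
 [ 0.85   0.526  0.001]
 [-0.002  0.004 -1.   ]] 
F [0.3 1.1 0. ] 0.571555323460672 0.0 [-0.67  0.2   0.91  1.73 -0.16  1.29  0.83]
180 [298 331]
190 [300 302 307 322 327 329]
200 [308 321 354]
210 [280 309 321 349]
220 [313 316 354]
[315.7 114.2] 1327 [ 0.5163 -0.0405  0.046 ]
[372.7 147.6] 1238 [ 0.5853 -0.0377  0.046 ]
```

Second click done. Next the brass bush; I also check the case's front clearance.

```bash
python3 -m handwheel '[{"x":0.211,"y":0.009,"z":0.047,"wx":0,"wy":0,"wz":-58.3},{"x":0.211,"y":0.009,"z":0.047,"wx":0,"wy":0,"wz":-58.3},{"x":0.211,"y":0.009,"z":0.047,"wx":0,"wy":0,"wz":-58.3},{"x":0.211,"y":0.009,"z":0.047,"wx":0,"wy":0,"wz":-58.3},{"x":0.211,"y":0.009,"z":0.047,"wx":0,"wy":0,"wz":-58.3},{"x":0.211,"y":0.009,"z":0.047,"wx":0,"wy":0,"wz":-58.3},{"x":0.211,"y":0.009,"z":0.047,"wx":0,"wy":0,"wz":-58.3},{"x":0.211,"y":0.009,"z":0.047,"wx":0,"wy":0,"wz":-58.3},{"x":0.211,"y":0.009,"z":0.047,"wx":0,"wy":0,"wz":-58.3},{"x":0.211,"y":0.009,"z":0.047,"wx":0,"wy":0,"wz":-58.3}]' 0.06
python3 -c "
from h import *
print('case front from w2: bottom',pix('w2',283,199,0),'top',pix('w2',283,214,.1),pix('w2',225,214,.1),pix('w2',345,214,.1))
st();snap('wrist','w20')
q=proj('w20',[.4607,.0835,.026]);print(q);blob('w20',*q,.024,100);blob('w20',*q,.024,130);to([.46,.0835,.005])"
```

```text
time: 29.15
position: [0.4497, 0.0828, 0.1518]
tool_rot: [-0.002, -3.139, 0.002]
ft_force: [-0.2, 0.1, 0.2]
grip_width: 0.69
grip_force: 0.0
case front from w2: bottom [0.5152 0.2212 0.    ] top [0.508  0.2322 0.1   ] [0.508  0.1474 0.1   ] [0.508  0.3229 0.1   ]
29.15 [0.4497 0.0828 0.1518] 
 [[-1.     0.001 -0.002]
 [ 0.001  1.    -0.001]
 [ 0.002 -0.001 -1.   ]] 
F [-0.2  0.1  0.2] 0.690073603514309 0.0 [-0.97 -0.08  0.71  2.02  0.06  1.18  1.29]
[317.9 201.9]
blob [315.7 201.7] [300 184  33  36 841] circ [316.  201.3] 17.8 -> [0.4607 0.0816 0.024 ] [0.4612 0.0814 0.024 ]
blob [315.7 202.2] [300 185  32  34 733] circ [315.7 201.8] 16.9 -> [0.4612 0.0813 0.024 ] [0.4616 0.0813 0.024 ]
tool shift mm [-10.3   1.  147.1] t 29.2
```

```bash
python3 -m handwheel '[{"x":-0.01,"y":-0.001,"z":0.04,"wx":0,"wy":0,"wz":0},{"x":-0.01,"y":-0.001,"z":0.08,"wx":0,"wy":0,"wz":0},{"x":-0.01,"y":-0.001,"z":0.12,"wx":0,"wy":0,"wz":0},{"x":-0.01,"y":-0.001,"z":0.145,"wx":0,"wy":0,"wz":0},{"x":-0.01,"y":-0.001,"z":0.145,"wx":0,"wy":0,"wz":0},{"x":-0.01,"y":-0.001,"z":0.145,"wx":0,"wy":0,"wz":0}]' 0.06
python3 -m handwheel '[{"x":0,"y":0,"z":0,"wx":0,"wy":0,"wz":0},{"x":0,"y":0,"z":0,"wx":0,"wy":0,"wz":0},{"x":0,"y":0,"z":0,"wx":0,"wy":0,"wz":0},{"x":0,"y":0,"z":0,"wx":0,"wy":0,"wz":0},{"x":0,"y":0,"z":0,"wx":0,"wy":0,"wz":0},{"x":0,"y":0,"z":0,"wx":0,"wy":0,"wz":0}]' 0.02 12
python3 -m handwheel '[{"x":0,"y":0,"z":-0.01,"wx":0,"wy":0,"wz":0},{"x":0,"y":0,"z":-0.03,"wx":0,"wy":0,"wz":0},{"x":0,"y":0,"z":-0.06,"wx":0,"wy":0,"wz":0},{"x":0,"y":0,"z":-0.1,"wx":0,"wy":0,"wz":0},{"x":0,"y":0,"z":-0.13,"wx":0,"wy":0,"wz":0},{"x":0,"y":0,"z":-0.13,"wx":0,"wy":0,"wz":0},{"x":0,"y":0,"z":-0.13,"wx":0,"wy":0,"wz":0}]'
python3 -c "
from h import *
d=snap('wrist','w21');to([.482,-.1035,.135])
g=cv2.imread('pics/w21.png').max(2)
print([(r,int(g[r,317])) for r in range(208,270,2)])
for r in (220,230,240):print(r,tool(d,317,r,-.020),tool(d,317,r,.006))"
```

```text
time: 29.7
position: [0.4596, 0.0808, 0.0071]
tool_rot: [-0.003, -3.139, 0.004]
ft_force: [1.0, -0.1, 0.3]
grip_width: 0.69
grip_force: 0.0
time: 30.2
position: [0.4612, 0.0821, 0.0087]
tool_rot: [-0.002, 3.14, 0.001]
ft_force: [-0.2, 1.7, 2.9]
grip_width: 0.336
grip_force: 12.0
time: 30.78
position: [0.4618, 0.0825, 0.1401]
tool_rot: [-0.002, 3.138, 0.005]
ft_force: [-0.8, 0.7, -1.8]
grip_width: 0.334
grip_force: 12.0
tool shift mm [ -21.3 -185.6    3.1] t 30.8333
[(208, 70), (210, 69), (212, 70), (214, 70), (216, 70), (218, 71), (220, 89), (222, 122), (224, 126), (226, 129), (228, 131), (230, 136), (232, 139), (234, 142), (236, 148), (238, 187), (240, 218), (242, 216), (244, 210), (246, 199), (248, 141), (250, 72), (252, 66), (254, 68), (256, 91), (258, 119), (260, 124), (262, 127), (264, 129), (266, 118), (268, 73)]
220 [ 0.0246  0.0001 -0.02  ] [0.0147 0.0001 0.006 ]
230 [ 0.0191  0.0001 -0.02  ] [0.0083 0.0001 0.006 ]
240 [ 0.0135  0.0001 -0.02  ] [0.0017 0.0001 0.006 ]
```

```bash
python3 -m handwheel '[{"x":-0.0205,"y":-0.185,"z":0,"wx":0,"wy":0,"wz":0},{"x":-0.0205,"y":-0.185,"z":0,"wx":0,"wy":0,"wz":0},{"x":-0.0205,"y":-0.185,"z":0,"wx":0,"wy":0,"wz":0},{"x":-0.0205,"y":-0.185,"z":0,"wx":0,"wy":0,"wz":0},{"x":-0.0205,"y":-0.185,"z":0,"wx":0,"wy":0,"wz":0},{"x":-0.0205,"y":-0.185,"z":0,"wx":0,"wy":0,"wz":0},{"x":-0.0205,"y":-0.185,"z":0,"wx":0,"wy":0,"wz":0}]'
python3 -m handwheel '[{"x":0,"y":0,"z":0.03,"wx":0,"wy":0,"wz":0},{"x":0,"y":0,"z":0.06,"wx":0,"wy":0,"wz":0},{"x":0,"y":0,"z":0.07,"wx":0,"wy":0,"wz":0},{"x":0,"y":0,"z":0.077,"wx":0,"wy":0,"wz":0},{"x":0,"y":0,"z":0.083,"wx":0,"wy":0,"wz":0},{"x":0,"y":0,"z":0.083,"wx":0,"wy":0,"wz":0},{"x":0,"y":0,"z":0.083,"wx":0,"wy":0,"wz":0}]'
python3 -c "
from h import *
st();to([.481,-.1035,.051])"
```

```text
time: 31.42
position: [0.4798, -0.1041, 0.1365]
tool_rot: [-0.004, -3.138, 0.001]
ft_force: [0.3, 0.2, -1.4]
grip_width: 0.336
grip_force: 12.0
time: 32.0
position: [0.482, -0.1028, 0.0557]
tool_rot: [-0.003, 3.141, 0.0]
ft_force: [0.1, -0.4, -0.6]
grip_width: 0.336
grip_force: 12.0
32.0 [ 0.482  -0.1028  0.0557] 
 [[-1.    -0.002  0.001]
 [-0.002  1.     0.   ]
 [-0.001  0.    -1.   ]] 
F [ 0.1 -0.4 -0.6] 0.3364553542214897 11.997699667699635 [-0.72  0.21  0.96  2.05 -0.2   0.98  1.92]
tool shift mm [ 1.1 -0.7  4.7] t 32.0
```

```bash
python3 -m handwheel '[{"x":0.001,"y":0,"z":0.004,"wx":0,"wy":0,"wz":0},{"x":0.001,"y":0,"z":0.004,"wx":0,"wy":0,"wz":0},{"x":0.001,"y":0,"z":0.004,"wx":0,"wy":0,"wz":0}]'
python3 -m handwheel '[{"x":0,"y":0,"z":0,"wx":0,"wy":0,"wz":0},{"x":0,"y":0,"z":0,"wx":0,"wy":0,"wz":0},{"x":0,"y":0,"z":0,"wx":0,"wy":0,"wz":0},{"x":0,"y":0,"z":0,"wx":0,"wy":0,"wz":0},{"x":0,"y":0,"z":-0.03,"wx":0,"wy":0,"wz":0},{"x":0,"y":0,"z":-0.07,"wx":0,"wy":0,"wz":0},{"x":0,"y":0,"z":-0.11,"wx":0,"wy":0,"wz":0},{"x":0,"y":0,"z":-0.15,"wx":0,"wy":0,"wz":0},{"x":0,"y":0,"z":-0.15,"wx":0,"wy":0,"wz":0},{"x":0,"y":0,"z":-0.15,"wx":0,"wy":0,"wz":0}]' 0.055
python3 -c "
from h import *
d=snap('wrist','w22');g=cv2.imread('pics/w22.png').max(2)
q=proj('w22',[.481,-.1035,.068]);print(q);blob('w22',*q,.068);c=int(q[0]);print([(r,int(g[r,c])) for r in range(150,216,2)]);to([.553,-.1016,.2])"
python3 -m handwheel '[{"x":-0.072,"y":0.002,"z":0,"wx":0,"wy":0,"wz":58.3},{"x":-0.072,"y":0.002,"z":0,"wx":0,"wy":0,"wz":58.3},{"x":-0.072,"y":0.002,"z":0,"wx":0,"wy":0,"wz":58.3},{"x":-0.072,"y":0.002,"z":0,"wx":0,"wy":0,"wz":58.3},{"x":-0.072,"y":0.002,"z":0,"wx":0,"wy":0,"wz":58.3},{"x":-0.072,"y":0.002,"z":0,"wx":0,"wy":0,"wz":58.3},{"x":-0.072,"y":0.002,"z":0,"wx":0,"wy":0,"wz":58.3},{"x":-0.072,"y":0.002,"z":0,"wx":0,"wy":0,"wz":58.3},{"x":-0.072,"y":0.002,"z":0,"wx":0,"wy":0,"wz":58.3},{"x":-0.072,"y":0.002,"z":0,"wx":0,"wy":0,"wz":58.3}]'
python3 -c "
from h import *
st();d=snap('wrist','w23');bar('w23');to([.5535,-.1014,.083])"
```

```text
time: 32.25
position: [0.4806, -0.1029, 0.0515]
tool_rot: [-0.002, 3.141, 0.001]
ft_force: [0.2, 0.9, -1.1]
grip_width: 0.331
grip_force: 12.0
time: 33.08
position: [0.4822, -0.103, 0.2035]
tool_rot: [-0.002, 3.136, 0.003]
ft_force: [0.2, 0.5, -0.1]
grip_width: 0.634
grip_force: 0.0
[316.2 186.7]
blob [316.7 187.4] [302 173  30  30 525] circ [316.8 187.4] 15.2 -> [ 0.4817 -0.1029  0.068 ] [ 0.4817 -0.103   0.068 ]
[(150, 49), (152, 113), (154, 162), (156, 164), (158, 106), (160, 55), (162, 49), (164, 33), (166, 33), (168, 60), (170, 95), (172, 118), (174, 215), (176, 233), (178, 221), (180, 113), (182, 47), (184, 42), (186, 32), (188, 37), (190, 77), (192, 97), (194, 105), (196, 178), (198, 232), (200, 229), (202, 142), (204, 149), (206, 230), (208, 234), (210, 234), (212, 233), (214, 233)]
tool shift mm [-72.3   1.1   1.7] t 33.1333
time: 33.97
position: [0.5512, -0.101, 0.1991]
tool_rot: [-1.529, -2.741, 0.004]
ft_force: [0.3, 0.2, -0.1]
grip_width: 0.635
grip_force: 0.0
33.9667 [ 0.5512 -0.101   0.1991] 
 [[-0.525  0.851 -0.004]
 [ 0.851  0.525 -0.001]
 [ 0.001 -0.004 -1.   ]] 
F [ 0.3  0.2 -0.1] 0.6346549798058656 0.0 [-0.87  0.27  1.17  1.74 -0.25  1.31  0.91]
180 [304 335]
190 [303 308 312 327 331 335]
200 [312 326]
210 [283 313 326 354]
220 [313 325 357]
tool shift mm [ -1.6   2.  116.4] t 34.0167
```

Brass is seated (circle radius 15 px at the station). Third click.

```bash
python3 -m handwheel '[{"x":-0.001,"y":0.002,"z":0.04,"wx":0,"wy":0,"wz":0},{"x":-0.001,"y":0.002,"z":0.08,"wx":0,"wy":0,"wz":0},{"x":-0.001,"y":0.002,"z":0.115,"wx":0,"wy":0,"wz":0},{"x":-0.001,"y":0.002,"z":0.115,"wx":0,"wy":0,"wz":0},{"x":-0.001,"y":0.002,"z":0.115,"wx":0,"wy":0,"wz":0}]' 0.05 15
python3 -m handwheel '[{"x":0,"y":0,"z":0,"wx":0,"wy":0,"wz":0},{"x":0,"y":0,"z":0,"wx":0,"wy":0,"wz":0},{"x":0,"y":0,"z":0,"wx":0,"wy":0,"wz":0},{"x":0,"y":0,"z":0,"wx":0,"wy":0,"wz":0},{"x":0,"y":0,"z":0,"wx":0,"wy":0,"wz":0},{"x":0,"y":0,"z":0,"wx":0,"wy":0,"wz":0},{"x":0,"y":0,"z":0,"wx":0,"wy":0,"wz":0}]' 0.005 15
python3 -m handwheel '[{"x":0,"y":0,"z":0,"wx":0,"wy":0,"wz":-7},{"x":0,"y":0,"z":0,"wx":0,"wy":0,"wz":-14},{"x":0,"y":0,"z":0,"wx":0,"wy":0,"wz":-21},{"x":0,"y":0,"z":0,"wx":0,"wy":0,"wz":-28},{"x":0,"y":0,"z":0,"wx":0,"wy":0,"wz":-35},{"x":0,"y":0,"z":0,"wx":0,"wy":0,"wz":-42},{"x":0,"y":0,"z":0,"wx":0,"wy":0,"wz":-49},{"x":0,"y":0,"z":0,"wx":0,"wy":0,"wz":-55},{"x":0,"y":0,"z":0,"wx":0,"wy":0,"wz":-60},{"x":0,"y":0,"z":0,"wx":0,"wy":0,"wz":-60}]'
python3 -m handwheel '[{"x":0,"y":0,"z":0,"wx":0,"wy":0,"wz":0},{"x":0,"y":0,"z":0,"wx":0,"wy":0,"wz":0},{"x":0,"y":0,"z":0,"wx":0,"wy":0,"wz":0},{"x":0,"y":0,"z":0,"wx":0,"wy":0,"wz":0},{"x":0,"y":0,"z":0,"wx":0,"wy":0,"wz":0},{"x":0,"y":0,"z":-0.04,"wx":0,"wy":0,"wz":0},{"x":0,"y":0,"z":-0.08,"wx":0,"wy":0,"wz":0},{"x":0,"y":0,"z":-0.115,"wx":0,"wy":0,"wz":0},{"x":0,"y":0,"z":-0.115,"wx":0,"wy":0,"wz":0},{"x":0,"y":0,"z":-0.115,"wx":0,"wy":0,"wz":0}]' 0.05
python3 -c "
from h import *
st();snap('wrist','w24');bar('w24');to([.45,.40,.22])"; python3 fit.py w24
```

```text
time: 34.43
position: [0.5527, -0.101, 0.0846]
tool_rot: [-1.527, -2.741, 0.005]
ft_force: [-0.7, 0.4, 1.3]
grip_width: 0.577
grip_force: 0.0
time: 35.02
position: [0.554, -0.1012, 0.0865]
tool_rot: [-1.528, -2.744, 0.001]
ft_force: [-3.7, -1.0, 5.5]
grip_width: 0.162
grip_force: 15.0
time: 35.85
position: [0.555, -0.1015, 0.0863]
tool_rot: [-0.051, 3.14, -0.001]
ft_force: [1.0, -0.7, -0.6]
grip_width: 0.157
grip_force: 15.1
time: 36.68
position: [0.5561, -0.1008, 0.2032]
tool_rot: [-0.048, 3.137, 0.001]
ft_force: [-0.5, 0.1, -0.4]
grip_width: 0.569
grip_force: 0.0
36.6833 [ 0.5561 -0.1008  0.2032] 
 [[-1.    -0.031  0.005]
 [-0.031  1.     0.001]
 [-0.005  0.001 -1.   ]] 
F [-0.5  0.1 -0.4] 0.5691127533862775 0.0 [-0.66  0.19  0.9   1.72 -0.16  1.29  1.88]
180 [307 324]
190 [309 322]
200 [310 322 354]
210 [281 310 322 350]
220 [313 318 355]
tool shift mm [ 89.3 503.5 -18.4] t 36.7333
[373.9 146. ] 1420 [ 0.5143 -0.0419  0.046 ]
[182.3 135. ] 187 [ 0.5089 -0.2429  0.046 ]
```

The third click is done. Station 0 did not show up as an empty pocket blob, so I check its pixels while heading for the block.

```bash
python3 -m handwheel '[{"x":0.075,"y":0.41,"z":0,"wx":0,"wy":0,"wz":-1.7},{"x":0.075,"y":0.41,"z":0,"wx":0,"wy":0,"wz":-1.7},{"x":0.075,"y":0.41,"z":0,"wx":0,"wy":0,"wz":-1.7},{"x":0.075,"y":0.41,"z":0,"wx":0,"wy":0,"wz":-1.7},{"x":0.075,"y":0.41,"z":0,"wx":0,"wy":0,"wz":-1.7},{"x":0.075,"y":0.41,"z":0,"wx":0,"wy":0,"wz":-1.7},{"x":0.075,"y":0.41,"z":0,"wx":0,"wy":0,"wz":-1.7},{"x":0.075,"y":0.41,"z":0,"wx":0,"wy":0,"wz":-1.7},{"x":0.075,"y":0.41,"z":0,"wx":0,"wy":0,"wz":-1.7},{"x":0.075,"y":0.41,"z":0,"wx":0,"wy":0,"wz":-1.7}]' 0.06
python3 -m handwheel '[{"x":0.003,"y":0.1,"z":0.05,"wx":0,"wy":0,"wz":0},{"x":0.003,"y":0.1,"z":0.05,"wx":0,"wy":0,"wz":0},{"x":0.003,"y":0.1,"z":0.05,"wx":0,"wy":0,"wz":0},{"x":0.003,"y":0.1,"z":0.05,"wx":0,"wy":0,"wz":0},{"x":0.003,"y":0.1,"z":0.05,"wx":0,"wy":0,"wz":0}]'
python3 -c "
from h import *
q=proj('w24',[.4805,-.1035,.042]);print('st0',q);g=cv2.imread('pics/w24.png',0);u,v=q.astype(int);print(g[v-30:v+31:5,u-35:u+36:5])
st();snap('wrist','w25');q=proj('w25',[.4673,.4195,.027]);print(q);u,v=q.astype(int)
g=cv2.imread('pics/w25.png',0);print(g[v-30:v+34:3,u-36:u+39:3])"
```

```text
time: 37.57
position: [0.465, 0.308, 0.199]
tool_rot: [0.095, -3.137, 0.003]
ft_force: [2.0, 0.8, -0.1]
grip_width: 0.685
grip_force: 0.0
time: 37.98
position: [0.4555, 0.4067, 0.1474]
tool_rot: [0.1, -3.136, 0.008]
ft_force: [0.9, -0.6, -0.6]
grip_width: 0.691
grip_force: 0.0
st0 [316.5 110.8]
[[ 35  35  36  35  33  37  34  36  36  34  37  37  36  35  39]
 [114 114 113 114 115 116  96  65  92 112 115 113 113 112 112]
 [174 171 162 167 144  57 100  86  93  66 129 165 162 166 177]
 [165 167 169 152  79  40  31  31  34  33  88 128 162 162 159]
 [169 170 170  59  42  31  32  30  31  32  33  79 159 161 161]
 [172 173 162  87  30  29  32  31  31  31  33  83 134 164 165]
 [167 166 141  86  32  32  32  32  29  31  32  62 107 161 160]
 [169 170 156 102  31  31  32  32  32  39  32  70 114 162 162]
 [164 163 162  71  32  31  32  34  38  41  31  72 148 159 157]
 [166 165 165 101  70  31  31  31  43  33  57  67 162 161 161]
 [163 163 163 164  73  76  42  32  46  68  61 157 159 159 158]
 [163 164 164 164 165 135  63  55  60 114 162 163 160 161 161]
 [145 196 192 171 172 171 168 192 196 180 164 16
[... 1833 characters left out ...]
72  72  73  84 112 158 194 234 223 101
   79  78  78  76  73  75  74]
 [ 72  72  72  70  70  71  71  72  72  72  72  70  73  72  74  85 103  78
   78  78  79  77  76  76  75]
 [ 71  72  71  71  71  72  73  72  74  73  71  71  73  73  73  73  76  78
   77  77  77  79  75  73  74]
 [ 73  73  73  71  70  73  74  73  72  74  73  73  74  73  72  74  76  75
   76  76  79  77  75  74  73]
 [ 73  74  73  70  71  71  73  72  72  72  71  72  74  74  74  73  72  72
   73  76  76  74  74  73  69]
 [ 72  73  73  72  71  72  72  70  71  70  70  73  75  78  78  78  74  73
   71  72  73  74  72  71  72]
 [ 72  73  73  73  71  72  70  70  71  71  70  70  74  76  76  77  75  75
   72  71  72  72  73  73  73]]
```

Station 0 is empty. Its collar only merges with the edge. The block's bright top and its bush are visible, so I fit its rectangle.

```bash
python3 -c "
from h import *
g=cv2.imread('pics/w25.png',0);q=proj('w25',[.4673,.4195,.027]).astype(int)
m=(g>180).astype(np.uint8)
m=cv2.morphologyEx(m,cv2.MORPH_OPEN,np.ones((7,7)))
n,l,s,c=cv2.connectedComponentsWithStats(m)
i=min((i for i in range(1,n) if s[i][4]>100),key=lambda i:np.hypot(*(c[i]-q)));print(s[i],c[i])
ys,xs=np.nonzero(l==i)
W=np.array([pix('w25',x,y,.027)[:2] for x,y in zip(xs,ys)])*1000
r=cv2.minAreaRect(W.astype(np.float32));print(r,cv2.boxPoints(r).round(1));print(W.mean(0))
to([W.mean(0)[0]/1e3,W.mean(0)[1]/1e3,.006])
"
```

```text
[317 198  29  23 544] [331.08823529 208.89338235]
((471.094970703125, 421.1567077636719), (27.452285766601562, 21.551807403564453), 82.0302505493164) [[458.5 409.1]
 [479.9 406.1]
 [483.7 433.3]
 [462.3 436.2]]
[470.98069853 421.12169118]
tool shift mm [-15.1  15.7 142.7] t 38.0333
```

The block is rotated about -8°, centred near (0.470, 0.421). Grasp it.

```bash
python3 -m handwheel '[{"x":-0.013,"y":0.0155,"z":0.03,"wx":0,"wy":0,"wz":7},{"x":-0.013,"y":0.0155,"z":0.06,"wx":0,"wy":0,"wz":11.7},{"x":-0.013,"y":0.0155,"z":0.1,"wx":0,"wy":0,"wz":11.7},{"x":-0.013,"y":0.0155,"z":0.125,"wx":0,"wy":0,"wz":11.7},{"x":-0.013,"y":0.0155,"z":0.141,"wx":0,"wy":0,"wz":11.7},{"x":-0.013,"y":0.0155,"z":0.141,"wx":0,"wy":0,"wz":11.7},{"x":-0.013,"y":0.0155,"z":0.141,"wx":0,"wy":0,"wz":11.7}]' 0.065
python3 -m handwheel '[{"x":0,"y":0,"z":0,"wx":0,"wy":0,"wz":0},{"x":0,"y":0,"z":0,"wx":0,"wy":0,"wz":0},{"x":0,"y":0,"z":0,"wx":0,"wy":0,"wz":0},{"x":0,"y":0,"z":0,"wx":0,"wy":0,"wz":0},{"x":0,"y":0,"z":0,"wx":0,"wy":0,"wz":0},{"x":0,"y":0,"z":0,"wx":0,"wy":0,"wz":0}]' 0.02 12
python3 -m handwheel '[{"x":0,"y":0,"z":-0.01,"wx":0,"wy":0,"wz":0},{"x":0,"y":0,"z":-0.03,"wx":0,"wy":0,"wz":0},{"x":0,"y":0,"z":-0.06,"wx":0,"wy":0,"wz":0},{"x":0,"y":0,"z":-0.1,"wx":0,"wy":0,"wz":0},{"x":0,"y":0,"z":-0.13,"wx":0,"wy":0,"wz":0},{"x":0,"y":0,"z":-0.14,"wx":0,"wy":0,"wz":0},{"x":0,"y":0,"z":-0.14,"wx":0,"wy":0,"wz":0}]'
python3 -c "
from h import *
st();d=snap('wrist','w26');to([.482,-.1035,.14])
g=cv2.imread('pics/w26.png').max(2)
print(g[205:268:3,284:352:4])
for r in (210,220,230,240,250):print(r,tool(d,317,r,-.021))"
```

```text
time: 38.62
position: [0.4706, 0.4205, 0.01]
tool_rot: [-0.229, -3.133, 0.002]
ft_force: [-0.1, -0.0, 0.2]
grip_width: 0.747
grip_force: 0.0
time: 39.12
position: [0.4701, 0.4227, 0.0106]
tool_rot: [0.225, 3.133, 0.001]
ft_force: [-0.7, -1.9, 0.8]
grip_width: 0.381
grip_force: 0.8
time: 39.7
position: [0.4717, 0.4239, 0.1541]
tool_rot: [0.225, 3.13, 0.009]
ft_force: [0.8, 0.1, -1.6]
grip_width: 0.358
grip_force: 11.9
39.7 [0.4717 0.4239 0.1541] 
 [[-0.99   0.143  0.004]
 [ 0.143  0.99   0.005]
 [-0.003  0.006 -1.   ]] 
F [ 0.8  0.1 -1.6] 0.3576623176638489 11.920651495456696 [-1.22  0.35  0.56  1.61 -0.2   1.23  0.8 ]
tool shift mm [ -86.8 -519.4   10.2] t 39.75
[[ 75  75  75  75  73  74  74  73  73  75  74  77  79  79  78  79  77]
 [ 73  74  74  71  72  75  74  74  73  75  74  76  77  75  77  77  74]
 [ 73  73  72  73  75  74  76  74  74  75  76  74  73  74  77  74  75]
 [ 72  72  71  72  75  75  75  75  73  75  78  77  75  75  71  74  74]
 [ 75  74  73  75  75  73  72  72  72  75  79  81  77  77  74  74  73]
 [ 75  75  74  73  73  74  76 102 122 115  92  79  79  78  74  75  73]
 [ 
[... 506 characters left out ...]
1 112 110 101 102 105 105 104 101 101  96  92  90  80  36]
 [ 37  66 138 203 199 195 192 194 188 185 181 182 179 180 173  80  35]
 [ 34  65 135 209 209 205 205 201 196 192 192 191 190 191 182  80  38]
 [ 36  60 136 208 206 205 203 198 194 195 195 191 191 193 181  79  38]
 [ 38  55 133 209 208 207 205 199 197 194 192 191 190 189 178  83  35]
 [ 37  54 128 204 204 204 204 202 200 196 195 193 193 194 180  90  39]
 [ 37  53 129 201 200 203 204 199 199 196 194 193 193 190 175  84  36]
 [ 39  66 156 198 195 198 198 198 195 202 199 188 188 187 164  76  39]]
210 [ 0.0303  0.     -0.021 ]
220 [ 0.025  0.    -0.021]
230 [ 0.0195  0.     -0.021 ]
240 [ 0.014  0.    -0.021]
250 [ 0.0084  0.     -0.021 ]
```

The block is held (31 mm), square and centred in the tool. Going to the pocket.

```bash
python3 -m handwheel '[{"x":-0.067,"y":-0.4,"z":0,"wx":0,"wy":0,"wz":0},{"x":-0.067,"y":-0.4,"z":0,"wx":0,"wy":0,"wz":0},{"x":-0.067,"y":-0.4,"z":0,"wx":0,"wy":0,"wz":0},{"x":-0.067,"y":-0.4,"z":0,"wx":0,"wy":0,"wz":0},{"x":-0.067,"y":-0.4,"z":0,"wx":0,"wy":0,"wz":0},{"x":-0.067,"y":-0.4,"z":0,"wx":0,"wy":0,"wz":0},{"x":-0.067,"y":-0.4,"z":0,"wx":0,"wy":0,"wz":0},{"x":-0.067,"y":-0.4,"z":0,"wx":0,"wy":0,"wz":0},{"x":-0.067,"y":-0.4,"z":0,"wx":0,"wy":0,"wz":0},{"x":-0.067,"y":-0.4,"z":0,"wx":0,"wy":0,"wz":0}]'
python3 -m handwheel '[{"x":-0.02,"y":-0.119,"z":0,"wx":0,"wy":0,"wz":-5},{"x":-0.02,"y":-0.119,"z":0.01,"wx":0,"wy":0,"wz":-9.9},{"x":-0.02,"y":-0.119,"z":0.03,"wx":0,"wy":0,"wz":-9.9},{"x":-0.02,"y":-0.119,"z":0.06,"wx":0,"wy":0,"wz":-9.9},{"x":-0.02,"y":-0.119,"z":0.081,"wx":0,"wy":0,"wz":-9.9},{"x":-0.02,"y":-0.119,"z":0.081,"wx":0,"wy":0,"wz":-9.9},{"x":-0.02,"y":-0.119,"z":0.081,"wx":0,"wy":0,"wz":-9.9},{"x":-0.02,"y":-0.119,"z":0.081,"wx":0,"wy":0,"wz":-9.9}]'
python3 -c "
from h import *
st();d=snap('wrist','w27');to([.4815,-.1035,.0525])
g=cv2.imread('pics/w27.png').max(2);print([(r,int(g[r,317])) for r in range(180,256,2)]);print(g[216,270:366:3]);print(g[250,270:366:3])"
```

```text
time: 40.58
position: [0.4768, 0.0131, 0.148]
tool_rot: [-0.229, -3.13, 0.003]
ft_force: [0.6, -0.2, -1.0]
grip_width: 0.357
grip_force: 11.9
time: 41.25
position: [0.4818, -0.1033, 0.0692]
tool_rot: [0.047, -3.141, 0.001]
ft_force: [0.8, 0.2, -1.0]
grip_width: 0.358
grip_force: 11.9
41.25 [ 0.4818 -0.1033  0.0692] 
 [[-1.    -0.03  -0.   ]
 [-0.03   1.    -0.001]
 [ 0.    -0.001 -1.   ]] 
F [ 0.8  0.2 -1. ] 0.35797115425089787 11.920791417360306 [-0.74  0.18  0.98  2.04 -0.18  1.01  1.92]
tool shift mm [ 1.1 -0.4 17.4] t 41.3
[(180, 128), (182, 151), (184, 170), (186, 170), (188, 159), (190, 112), (192, 111), (194, 72), (196, 31), (198, 32), (200, 30), (202, 32), (204, 33), (206, 32), (208, 32), (210, 34), (212, 31), (214, 30), (216, 32), (218, 37), (220, 85), (222, 147), (224, 142), (226, 131), (228, 130), (230, 148), (232, 106), (234, 134), (236, 139), (238, 104), (240, 48), (242, 57), (244, 74), (246, 116), (248, 138), (250, 138), (252, 139), (254, 138)]
[159 159 159 159 102  48  77  33  30  32  33  30  32  32  32  33  30  32
  34  32  32  34  32  31  31  67  51  96 155 155 156 156]
[ 26  25  27  27  26  28  40  74 140 148 149 146 146 145 144 140 137 137
 136 136 135 136 136 136  89  51  24  22  26  23  21  18]
```

```bash
python3 -c "
from h import *
print('block',pix('w27',317,244.5,.0865)+[.012,0,0],'bush tip',pix('w27',317,220,.075),'pocket',pix('w27',316.5,194.5,.048)+[.0255,0,0])"
python3 -m handwheel '[{"x":0,"y":0,"z":0.005,"wx":0,"wy":0,"wz":0},{"x":0,"y":0,"z":0.009,"wx":0,"wy":0,"wz":0},{"x":0,"y":0,"z":0.012,"wx":0,"wy":0,"wz":0},{"x":0,"y":0,"z":0.014,"wx":0,"wy":0,"wz":0},{"x":0,"y":0,"z":0.014,"wx":0,"wy":0,"wz":0},{"x":0,"y":0,"z":0.014,"wx":0,"wy":0,"wz":0}]'
```

```text
block [ 0.4841 -0.1034  0.0865] bush tip [ 0.4627 -0.1037  0.075 ] pocket [ 0.4811 -0.1043  0.048 ]
time: 41.8
position: [0.4817, -0.1036, 0.055]
tool_rot: [0.046, -3.141, 0.0]
ft_force: [-0.5, -0.2, -1.3]
grip_width: 0.357
grip_force: 11.9
```

The block bottom is already inside the collar with no contact force. A last 2 mm down and release, then lift to check it sits level.

```bash
python3 -m handwheel '[{"x":0.001,"y":0,"z":0.002,"wx":0,"wy":0,"wz":0},{"x":0.001,"y":0,"z":0.002,"wx":0,"wy":0,"wz":0},{"x":0.001,"y":0,"z":0.002,"wx":0,"wy":0,"wz":0}]'
python3 -m handwheel '[{"x":0,"y":0,"z":0,"wx":0,"wy":0,"wz":0},{"x":0,"y":0,"z":0,"wx":0,"wy":0,"wz":0},{"x":0,"y":0,"z":0,"wx":0,"wy":0,"wz":0},{"x":0,"y":0,"z":0,"wx":0,"wy":0,"wz":0},{"x":0,"y":0,"z":-0.03,"wx":0,"wy":0,"wz":0},{"x":0,"y":0,"z":-0.07,"wx":0,"wy":0,"wz":0},{"x":0,"y":0,"z":-0.11,"wx":0,"wy":0,"wz":0},{"x":0,"y":0,"z":-0.15,"wx":0,"wy":0,"wz":0},{"x":0,"y":0,"z":-0.15,"wx":0,"wy":0,"wz":0},{"x":0,"y":0,"z":-0.15,"wx":0,"wy":0,"wz":0}]' 0.055
python3 -c "
from h import *
st();d=snap('wrist','w28');g=cv2.imread('pics/w28.png').max(2)
q=proj('w28',[.481,-.1035,.069]);print(q);u,v=q.astype(int)
print(g[v-30:v+31:3,u-36:u+37:4]);to([.5535,-.1014,.2])"
```

```text
time: 42.05
position: [0.4808, -0.1036, 0.0531]
tool_rot: [-0.046, 3.141, 0.0]
ft_force: [-0.4, 0.2, -1.9]
grip_width: 0.357
grip_force: 11.9
time: 42.88
position: [0.4825, -0.1036, 0.2054]
tool_rot: [-0.046, 3.136, 0.003]
ft_force: [-0.8, -0.8, -1.0]
grip_width: 0.627
grip_force: 0.0
42.8833 [ 0.4825 -0.1036  0.2054] 
 [[-1.    -0.029  0.005]
 [-0.029  1.     0.002]
 [-0.005  0.002 -1.   ]] 
F [-0.8 -0.8 -1. ] 0.6267054552909236 0.0 [-0.85 -0.06  0.99  1.88  0.05  1.29  1.73]
[316.8 186.2]
[[226 214 172 169 168 168 168 162 156 141 151 159 167 168 171 172 176 220
  230]
 [189 176 175 165 157 177 167 151  81  61  76  99 173 180 165 160 174 179
  197]
 [177 165 161 215 231 230 112  60  45  48  40  50  83 215 233 224 182 158
  173]
 [171 219 232 233 233 159  65  34  32  36  32  33  50  89 228 233 233 225
  179]
 [233 234 234 233 220  69  45  42  90 126 110  57  36  57 181 233 234 233
  233]
 [233 233 233 233 145 103  41  98 140 154 144 118  44  66  98 233 234 233
  233]
 [233 233 234 231 112  78  48  64 129 179 141  81  44  45 101 225 233 233
  233]
 [233 233 233 227  99  51 128 145 137
[... 441 characters left out ...]

  233]
 [233 233 233 234 232 111 158 203 203 204 207 207 196  75 222 233 233 234
  233]
 [213 233 233 233 234 222 101  97 103  89  91  96  90 176 233 233 233 234
  226]
 [ 97 232 234 233 233 234 226 121  65  57  58  88 199 233 233 233 234 233
  178]
 [ 55 225 233 234 233 234 233 232 223 207 219 228 233 234 233 233 233 232
   85]
 [ 47 193 233 234 233 233 233 232 231 231 233 233 234 233 233 234 233 229
   58]
 [ 49 183 233 233 233 233 234 202 166 166 228 233 233 233 234 233 233 225
   60]
 [ 55 163 233 233 233 233 233 177 160 161 223 233 233 233 233 234 233 223
   72]
 [107 186 233 233 233 233 233 177 162 161 212 234 233 233 233 233 233 228
   86]]
tool shift mm [-72.4  -0.2   3.7] t 42.9333
```

The block sits square inside the collar. Half turn of the tool, then the last click.

```bash
python3 -m handwheel '[{"x":-0.071,"y":0,"z":0.003,"wx":0,"wy":0,"wz":70},{"x":-0.071,"y":0,"z":0.003,"wx":0,"wy":0,"wz":70},{"x":-0.071,"y":0,"z":0.003,"wx":0,"wy":0,"wz":70},{"x":-0.071,"y":0,"z":0.003,"wx":0,"wy":0,"wz":70},{"x":-0.071,"y":0,"z":0.003,"wx":0,"wy":0,"wz":70},{"x":-0.071,"y":0,"z":0.003,"wx":0,"wy":0,"wz":70},{"x":-0.071,"y":0,"z":0.003,"wx":0,"wy":0,"wz":70},{"x":-0.071,"y":0,"z":0.003,"wx":0,"wy":0,"wz":70},{"x":-0.071,"y":0,"z":0.003,"wx":0,"wy":0,"wz":70},{"x":-0.071,"y":0,"z":0.003,"wx":0,"wy":0,"wz":70}]' >/dev/null
python3 -m handwheel '[{"x":0,"y":0,"z":0,"wx":0,"wy":0,"wz":70},{"x":0,"y":0,"z":0,"wx":0,"wy":0,"wz":70},{"x":0,"y":0,"z":0,"wx":0,"wy":0,"wz":70},{"x":0,"y":0,"z":0,"wx":0,"wy":0,"wz":70},{"x":0,"y":0,"z":0,"wx":0,"wy":0,"wz":70},{"x":0,"y":0,"z":0,"wx":0,"wy":0,"wz":70},{"x":0,"y":0,"z":0,"wx":0,"wy":0,"wz":70},{"x":0,"y":0,"z":0,"wx":0,"wy":0,"wz":70},{"x":0,"y":0,"z":0,"wx":0,"wy":0,"wz":70},{"x":0,"y":0,"z":0,"wx":0,"wy":0,"wz":70}]' >/dev/null
python3 -m handwheel '[{"x":0,"y":0,"z":0,"wx":0,"wy":0,"wz":40},{"x":0,"y":0,"z":0,"wx":0,"wy":0,"wz":40},{"x":0,"y":0,"z":0,"wx":0,"wy":0,"wz":40},{"x":0,"y":0,"z":0,"wx":0,"wy":0,"wz":40},{"x":0,"y":0,"z":0,"wx":0,"wy":0,"wz":40},{"x":0,"y":0,"z":0,"wx":0,"wy":0,"wz":40},{"x":0,"y":0,"z":0,"wx":0,"wy":0,"wz":40},{"x":0,"y":0,"z":0,"wx":0,"wy":0,"wz":40}]' >/dev/null
python3 -c "
from h import *
st();snap('wrist','w29');bar('w29');to([.5535,-.1014,.084])"
```

```text
45.2667 [ 0.5508 -0.1016  0.1986] 
 [[ 1.     0.031 -0.003]
 [ 0.031 -1.    -0.001]
 [-0.003  0.001 -1.   ]] 
F [ 0.4  0.9 -0.1] 0.6338020737483127 0.0 [-0.9   0.29  1.23  1.74 -0.28  1.31 -1.15]
180 [308 326]
190 [310 323]
200 [310 323 355]
210 [282 310 323 351]
220 [280 356]
tool shift mm [  2.7  -0.2 114.9] t 45.3167
```

```bash
python3 -m handwheel '[{"x":0.002,"y":0,"z":0.04,"wx":0,"wy":0,"wz":0},{"x":0.002,"y":0,"z":0.08,"wx":0,"wy":0,"wz":0},{"x":0.002,"y":0,"z":0.115,"wx":0,"wy":0,"wz":0},{"x":0.002,"y":0,"z":0.115,"wx":0,"wy":0,"wz":0},{"x":0.002,"y":0,"z":0.115,"wx":0,"wy":0,"wz":0}]' 0.05 15
python3 -m handwheel '[{"x":0,"y":0,"z":0,"wx":0,"wy":0,"wz":0},{"x":0,"y":0,"z":0,"wx":0,"wy":0,"wz":0},{"x":0,"y":0,"z":0,"wx":0,"wy":0,"wz":0},{"x":0,"y":0,"z":0,"wx":0,"wy":0,"wz":0},{"x":0,"y":0,"z":0,"wx":0,"wy":0,"wz":0},{"x":0,"y":0,"z":0,"wx":0,"wy":0,"wz":0},{"x":0,"y":0,"z":0,"wx":0,"wy":0,"wz":0}]' 0.005 15
python3 -m handwheel '[{"x":0,"y":0,"z":0,"wx":0,"wy":0,"wz":-7},{"x":0,"y":0,"z":0,"wx":0,"wy":0,"wz":-14},{"x":0,"y":0,"z":0,"wx":0,"wy":0,"wz":-21},{"x":0,"y":0,"z":0,"wx":0,"wy":0,"wz":-28},{"x":0,"y":0,"z":0,"wx":0,"wy":0,"wz":-35},{"x":0,"y":0,"z":0,"wx":0,"wy":0,"wz":-42},{"x":0,"y":0,"z":0,"wx":0,"wy":0,"wz":-49},{"x":0,"y":0,"z":0,"wx":0,"wy":0,"wz":-55},{"x":0,"y":0,"z":0,"wx":0,"wy":0,"wz":-60},{"x":0,"y":0,"z":0,"wx":0,"wy":0,"wz":-60}]'
python3 -m handwheel '[{"x":0,"y":0,"z":0,"wx":0,"wy":0,"wz":0},{"x":0,"y":0,"z":0,"wx":0,"wy":0,"wz":0},{"x":0,"y":0,"z":0,"wx":0,"wy":0,"wz":0},{"x":0,"y":0,"z":0,"wx":0,"wy":0,"wz":0},{"x":0,"y":0,"z":0,"wx":0,"wy":0,"wz":0},{"x":0,"y":0,"z":-0.04,"wx":0,"wy":0,"wz":0},{"x":0,"y":0,"z":-0.08,"wx":0,"wy":0,"wz":0},{"x":0,"y":0,"z":-0.115,"wx":0,"wy":0,"wz":0},{"x":0,"y":0,"z":-0.115,"wx":0,"wy":0,"wz":0},{"x":0,"y":0,"z":-0.115,"wx":0,"wy":0,"wz":0}]' 0.05
python3 -c "
from h import *
st();snap('wrist','w30');bar('w30');to([.507,-.244,.2])"; python3 fit.py w30
```

```text
time: 45.73
position: [0.5522, -0.1017, 0.0839]
tool_rot: [3.14, 0.046, -0.006]
ft_force: [0.7, -0.1, 0.8]
grip_width: 0.575
grip_force: 0.0
time: 46.32
position: [0.5541, -0.1015, 0.0855]
tool_rot: [-3.141, -0.046, -0.001]
ft_force: [0.3, -0.4, 2.5]
grip_width: 0.159
grip_force: 15.0
time: 47.15
position: [0.5543, -0.1015, 0.0854]
tool_rot: [2.696, 1.613, 0.002]
ft_force: [0.2, 0.8, 0.5]
grip_width: 0.157
grip_force: 15.1
time: 47.98
position: [0.5552, -0.1017, 0.2022]
tool_rot: [2.696, 1.609, 0.007]
ft_force: [-0.6, 0.3, -0.1]
grip_width: 0.572
grip_force: 0.0
47.9833 [ 0.5552 -0.1017  0.2022] 
 [[ 0.475  0.88   0.005]
 [ 0.88  -0.475  0.001]
 [ 0.003  0.004 -1.   ]] 
F [-0.6  0.3 -0.1] 0.5715162793224786 0.0 [-0.69  0.2   0.94  1.73 -0.17  1.29 -0.21]
180 [300 323]
190 [300 303 308 321]
200 [308 322 355]
210 [281 308 321 349]
220 [280 309 321 350 351 352]
tool shift mm [-147.9   26.4    0.2] t 48.0333
[258.2 148.6] 1247 [ 0.5182 -0.0393  0.046 ]
[374.9 147.2] 197 [ 0.6272 -0.0967  0.046 ]
[338.2 302.4] 172 [ 0.506  -0.2473  0.046 ]
```

The last click is in. Station 5 is empty and station 4 is now filled. To the lever.

```bash
python3 -m handwheel '[{"x":-0.148,"y":0.026,"z":0,"wx":0,"wy":0,"wz":-70},{"x":-0.148,"y":0.026,"z":0,"wx":0,"wy":0,"wz":-70},{"x":-0.148,"y":0.026,"z":0,"wx":0,"wy":0,"wz":-70},{"x":-0.148,"y":0.026,"z":0,"wx":0,"wy":0,"wz":-70},{"x":-0.148,"y":0.026,"z":0,"wx":0,"wy":0,"wz":-70},{"x":-0.148,"y":0.026,"z":0,"wx":0,"wy":0,"wz":-70},{"x":-0.148,"y":0.026,"z":0,"wx":0,"wy":0,"wz":-70},{"x":-0.148,"y":0.026,"z":0,"wx":0,"wy":0,"wz":-70},{"x":-0.148,"y":0.026,"z":0,"wx":0,"wy":0,"wz":-70},{"x":-0.148,"y":0.026,"z":0,"wx":0,"wy":0,"wz":-70}]' 0.045 >/dev/null
python3 -m handwheel '[{"x":0,"y":0,"z":0.05,"wx":0,"wy":0,"wz":-48.3},{"x":0,"y":0,"z":0.05,"wx":0,"wy":0,"wz":-48.3},{"x":0,"y":0,"z":0.05,"wx":0,"wy":0,"wz":-48.3},{"x":0,"y":0,"z":0.05,"wx":0,"wy":0,"wz":-48.3},{"x":0,"y":0,"z":0.05,"wx":0,"wy":0,"wz":-48.3},{"x":0,"y":0,"z":0.05,"wx":0,"wy":0,"wz":-48.3},{"x":0,"y":0,"z":0.05,"wx":0,"wy":0,"wz":-48.3},{"x":0,"y":0,"z":0.05,"wx":0,"wy":0,"wz":-48.3},{"x":0,"y":0,"z":0.05,"wx":0,"wy":0,"wz":-48.3}]' >/dev/null
cat >> h.py <<'E'
def red(f):
    b=cv2.imread(f'pics/{f}.png').astype(int);m=(b[...,2]>110)&(b[...,1]<90)&(b[...,0]<90);m[:, :200]=0;m[:,440:]=0
    v,u=np.nonzero(m);print('red',len(u),u.min(),u.max(),v.min(),v.max())
    t=v>v.max()-18;print(' top disc',u[t].mean(),v.max()-9,pix(f,u[t].mean(),v.max()-9,.08))
E
python3 -c "
from h import *
st();snap('wrist','w31');red('w31');to([.507,-.2425,.053])"
```

```text
49.6167 [ 0.5054 -0.2437  0.1485] 
 [[-1.     0.009 -0.003]
 [ 0.009  1.     0.001]
 [ 0.003  0.001 -1.   ]] 
F [-0.3  0.6 -0.2] 0.5187873933758801 0.0 [-0.24  0.22  0.73  1.79 -0.15  1.19  2.1 ]
red 313 310 329 195 223
 top disc 319.48736462093865 214 [ 0.5091 -0.2416  0.08  ]
tool shift mm [-1.6  1.2 95.8] t 49.6667
```

```bash
python3 -m handwheel '[{"x":-0.0025,"y":0.0015,"z":0.04,"wx":0,"wy":0,"wz":0},{"x":-0.0025,"y":0.0015,"z":0.075,"wx":0,"wy":0,"wz":0},{"x":-0.0025,"y":0.0015,"z":0.094,"wx":0,"wy":0,"wz":0},{"x":-0.0025,"y":0.0015,"z":0.094,"wx":0,"wy":0,"wz":0},{"x":-0.0025,"y":0.0015,"z":0.094,"wx":0,"wy":0,"wz":0}]' 0.045 8
python3 -m handwheel '[{"x":0,"y":0,"z":0,"wx":0,"wy":0,"wz":0},{"x":0,"y":0,"z":0,"wx":0,"wy":0,"wz":0},{"x":0,"y":0,"z":0,"wx":0,"wy":0,"wz":0},{"x":0,"y":0,"z":0,"wx":0,"wy":0,"wz":0},{"x":0,"y":0,"z":0,"wx":0,"wy":0,"wz":0},{"x":0,"y":0,"z":0,"wx":0,"wy":0,"wz":0}]' 0.012 8
python3 -m handwheel '[{"x":0.0025,"y":-0.008,"z":0,"wx":0,"wy":0,"wz":0},{"x":0.0045,"y":-0.016,"z":0,"wx":0,"wy":0,"wz":0},{"x":0.0055,"y":-0.024,"z":0,"wx":0,"wy":0,"wz":0},{"x":0.0055,"y":-0.032,"z":0,"wx":0,"wy":0,"wz":0},{"x":0.0045,"y":-0.042,"z":0,"wx":0,"wy":0,"wz":0},{"x":0.0025,"y":-0.052,"z":0,"wx":0,"wy":0,"wz":0},{"x":-0.001,"y":-0.061,"z":0,"wx":0,"wy":0,"wz":0},{"x":-0.0055,"y":-0.07,"z":0,"wx":0,"wy":0,"wz":0},{"x":-0.0055,"y":-0.07,"z":0,"wx":0,"wy":0,"wz":0},{"x":-0.0055,"y":-0.07,"z":0,"wx":0,"wy":0,"wz":0}]'
```

```text
time: 50.08
position: [0.508, -0.2424, 0.0552]
tool_rot: [-0.012, -3.139, -0.0]
ft_force: [-0.4, -0.6, 0.5]
grip_width: 0.519
grip_force: 0.0
time: 50.58
position: [0.5093, -0.2425, 0.0567]
tool_rot: [0.009, 3.141, 0.001]
ft_force: [-0.8, 0.5, 2.9]
grip_width: 0.202
grip_force: 8.0
time: 51.42
position: [0.5143, -0.3148, 0.056]
tool_rot: [0.012, 3.141, -0.004]
ft_force: [-1.1, -1.6, 1.1]
grip_width: 0.2
grip_force: 8.0
```

```bash
python3 -m handwheel '[{"x":0,"y":0.003,"z":0,"wx":0,"wy":0,"wz":0},{"x":0,"y":0.003,"z":0,"wx":0,"wy":0,"wz":0},{"x":0,"y":0.003,"z":0,"wx":0,"wy":0,"wz":0}]'
python3 -m handwheel '[{"x":0,"y":0,"z":0,"wx":0,"wy":0,"wz":0},{"x":0,"y":0,"z":0,"wx":0,"wy":0,"wz":0},{"x":0,"y":0,"z":0,"wx":0,"wy":0,"wz":0},{"x":0,"y":0,"z":-0.04,"wx":0,"wy":0,"wz":0},{"x":0,"y":0,"z":-0.08,"wx":0,"wy":0,"wz":0},{"x":0.06,"y":0.05,"z":-0.19,"wx":0,"wy":0,"wz":0},{"x":0.06,"y":0.05,"z":-0.19,"wx":0,"wy":0,"wz":0},{"x":0.06,"y":0.05,"z":-0.19,"wx":0,"wy":0,"wz":0},{"x":0.06,"y":0.05,"z":-0.19,"wx":0,"wy":0,"wz":0},{"x":0.06,"y":0.05,"z":-0.19,"wx":0,"wy":0,"wz":0}]' 0.045
python3 -c "
from h import *
st();d=snap('wrist','w32');red('w32')
b=d['image'].astype(int);r,g,bl=b[...,0],b[...,1],b[...,2]
for n,m in(('green',(g>r+40)&(g>bl+20)),):
  v,u=np.nonzero(m);k=(v>120)&(v<280);print(n,k.sum(),u[k].mean() if k.any() else 0,v[k].mean() if k.any() else 0)
for a in(-.4,.3,.4,.5,.6):
  p=np.array([-np.cos(a),-np.sin(a)]);w=np.array([p[0]-.03*p[1],p[1]+.03*p[0]]);print(a,'knob top px',proj('w32',np.r_[[.5815,-.2710]+.08*w,.08]))
for n,p in(('st1',[.516,-.165]),('st5',[.518,-.04]),('st0',[.48,-.1035]),('st2',[.589,-.163]),('st4',[.588,-.038])):print(n,proj('w32',p+[.055]))
"
```

```text
time: 51.67
position: [0.5123, -0.3119, 0.0559]
tool_rot: [-0.012, -3.14, 0.005]
ft_force: [-3.0, -3.8, 1.0]
grip_width: 0.205
grip_force: 8.0
time: 52.5
position: [0.4557, -0.2583, 0.2493]
tool_rot: [0.005, 3.134, 0.002]
ft_force: [0.1, -1.1, -0.0]
grip_width: 0.516
grip_force: 0.0
52.5 [ 0.4557 -0.2583  0.2493] 
 [[-1.     0.003  0.008]
 [ 0.003  1.     0.001]
 [-0.008  0.001 -1.   ]] 
F [ 0.1 -1.1 -0. ] 0.5155554322081989 0.0 [-0.26  0.02  0.75  1.75 -0.02  1.37  2.06]
red 127 265 280 213 231
 top disc 271.736 222 [ 0.5067 -0.3119  0.08  ]
green 28 293.92857142857144 237.46428571428572
-0.4 knob top px [330.8 221.9]
0.3 knob top px [284.3 221.2]
0.4 knob top px [278.2 223.6]
0.5 knob top px [272.3 226.5]
0.6 knob top px [266.9 230. ]
st1 [390.6 221.1]
st5 [488.8 222.1]
st0 [442.4 193.6]
st2 [388.4 271.9]
st4 [481.9 270.9]
```

```bash
python3 -c "
from h import *
P=np.array([.5815,-.271])
for f in('w3','w4','w31','w32'):
  b=cv2.imread(f'pics/{f}.png').astype(int);r,g,bl=b[...,2],b[...,1],b[...,0]
  v,u=np.nonzero((g>r+40)&(g>bl+20));k=(v>150)&(v<280);u,v=u[k],v[k]
  for z in(.03,.045):
    c=np.array([pix(f,x,y,z)[:2]-P for x,y in zip(u,v)]);a=np.arctan2(-c[:,1],-c[:,0])-.03
    print(f,z,len(u),a.mean().round(3),a.min().round(2),a.max().round(2),np.hypot(*c.T).mean().round(3))
c=pix('w32',271.7,222,.08)[:2]-P;print('knob',np.arctan2(-c[1],-c[0])-.03,np.hypot(*c))
g=cv2.imread('pics/w32.png').max(2)
for p in([.516,-.165],[.48,-.1035],[.518,-.04],[.589,-.163]):
  u,v=proj('w32',p+[.055]).astype(int);print(p);print(g[v-24:v+25:6,u-28:u+29:4])
"
```

```text
w3 0.03 31 0.629 0.52 0.75 0.043
w3 0.045 31 0.456 0.35 0.56 0.046
w4 0.03 158 0.584 0.45 0.74 0.037
w4 0.045 158 0.477 0.37 0.58 0.043Traceback (most recent call last):
  File "<string>", line 8, in <module>
    c=np.array([pix(f,x,y,z)[:2]-P for x,y in zip(u,v)]);a=np.arctan2(-c[:,1],-c[:,0])-.03
                                                                       ~^^^^^
IndexError: too many indices for array: array is 1-dimensional, but 2 were indexed
```

```bash
python3 -c "
from h import *
P=np.array([.5815,-.271]);f='w32'
b=cv2.imread(f'pics/{f}.png').astype(int);r,g,bl=b[...,2],b[...,1],b[...,0]
v,u=np.nonzero((g>r+40)&(g>bl+20));k=(v>150)&(v<280)
c=np.array([pix(f,x,y,.043)[:2]-P for x,y in zip(u[k],v[k])]);a=np.arctan2(-c[:,1],-c[:,0])-.03;print(np.sort(a).round(2))
c=pix('w32',271.7,222,.08)[:2]-P;print('knob',np.arctan2(-c[1],-c[0])-.03,np.hypot(*c))
g=cv2.imread('pics/w32.png').max(2)
for p in([.516,-.165],[.48,-.1035],[.518,-.04],[.589,-.163]):
  u,v=proj('w32',p+[.055]).astype(int);print(p);print(g[v-24:v+25:6,u-28:u+29:4])
"
```

```text
[0.38 0.38 0.38 0.38 0.39 0.4  0.4  0.4  0.4  0.41 0.41 0.41 0.41 0.42
 0.42 0.42 0.43 0.43 0.43 0.43 0.44 0.44 0.44 0.45 0.45 0.45 0.46 0.47]
knob 0.4703764910221798 0.08525168620033269
[0.516, -0.165]
[[244 244 239 201 187 183 243 244 244 244 244 244 244 244 230]
 [244 240 198 175 201 177  84  74 102 187 243 244 244 244 243]
 [243 201 167  99  53  37  43  39  41  58 117 231 244 244 244]
 [223 187 114  46  45  88  51  61  56  50  59  95 243 244 244]
 [197 190 134  52 156 182  90 233 227 143  77  66 241 244 242]
 [179 241 214 103 155 110 226 234 232 229 209 138 244 241 183]
 [ 38  32  24 112  68 219 236 234 229 215 171 244 244 242 194]
 [ 28  25  23  83 243 231 200 228 224 241 244 243 243 243 243]
 [ 27  28  22  24 164 244 244 244 244 244 158  32  34  34  33]]
[0.48, -0.1035]
[[179 181 177 186 186 188 188 187 187 190 191 218 235 241 241]
 [173 154 196 234 170  70  50  51  67 173 240 236 222 200 220]
 [244 244 228  57  51  51  52  52  51  73 110 235 244 244 244]
 [244 240  67  50  51  52  50  51  51  51 102  94 243 244 244]
 [244 228  53  54  51  51  51  51  50  50  88  83 243 244 244
[... 721 characters left out ...]
236 235 237 236 236 236 240 242 242 240  72  60  59]
 [ 33  35  32  34  34  33  34  34  34 123 239 233  60  61  61]]
[0.589, -0.163]
[[ 30  29  28  22  25 189 244 244 244 244 240  37  33  33  33]
 [ 31  29  26  26  24  24  73  91 168 235 230  35  32  32  32]
 [ 29  29  29  29  24  24  22  22  41  50  49  88  93  73  33]
 [ 30  28  29  30  28  24  23  24  23  30  72  92  91 112  43]
 [ 62  62  63  62  61  60  61  61  60  62  62  61  71 107  86]
 [ 73  73  73  74  74  74  74  75  73  74  73  73  73 101 120]
 [ 82  80  81  82  81  81  82  81  82  81  81  81  81  97 147]
 [ 81  81  80  81  81  81  82  81  81  82  82  80  82  94 152]
 [202 103  60  62  60  51  51  51  50  51  55  80  80  98 136]]
```

The lever reads 0.47–0.52 by three measures, inside the green sector. The block is at station 1, stations 0 and 5 are empty, and the robot is clear. Handing in.

```bash
python3 -c "
from bench import ctrl
print(ctrl.close_job())"
```

```text
the job is handed in; nothing more can be done
None
```

I loaded all four parts in order with a click after each, so they sit in neighbouring pockets; the lever reads about 0.5 rad, in the green (run) sector, and the job is handed in, with no verdict returned.

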